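# Clear the brazing plate and pack its corner with firebricks

### The job

With the scraper block, wipe every slag chip off the brazing plate over its open far edge into the catch tray, without touching the chips on the plate with the fingers, and stand the scraper back upright off the plate, beside it. Then lay the firebrick bars flat on the plate, long side along the right-hand fence, one after another: push each tight into the corner, its end against the near rail and its side against the fence or the bar before it, with no gaps. When all bars are packed, slide the blue clamp up against the last one; leave the round pot and the solder spool alone.

Things in the scene. Friction and masses are not known exactly. Their poses are not given: they have to be found in the camera images.
- plate: dark steel plate, fixed, 190 (x) x 310 (y) x 10 mm, on the hearth slab (slab top 50 mm above the bench), far edge overhanging. Origin under its centre; x points away from the robot, y left; floor at z 10 mm. Bright rail along the near edge (x -95 to -75 mm), bright fence at the right (y -155 to -135, x -75 to 55 mm), both 22 mm above the floor. Far edge (x = 95 mm) open, tray below
- corner (a point): reference corner at floor level, where the inner faces of rail and fence meet; axes as the plate's: x away from the robot along the fence, y to the left along the rail
- clamp (a joint): blue side clamp that slides along the near rail, in m: 0 to 0.008 at the start (fully open, at the left), growing as it moves right towards the fence, to 0.15; moves stiffly (about 3 N) and stays where it is left
- clamp_face (a point): inner (right) face of the clamp's arm at floor level; axes as the plate's. From here the arm reaches x -58 to 65 mm; it is 16 mm thick and 26 mm high. With joint clamp at 0 this face is 242 mm from the fence
- clamp_knob (a point): middle of the clamp's upright black round knob, 26 mm in diameter, reaching 17 mm below and 14 mm above this point (the blue saddle below it tops out 24.5 mm under this point); it stands over the rail, 34 mm behind (left of) the clamp's face
- tray_in (a point): centre of the inner floor of the aluminium catch tray, an open box 105 (x) x 265 (y) x 40 mm with 3 mm walls standing on the bench, fixed, its near wall tucked 12 mm under the plate's open far edge; axes as the plate's
- scraper: scraper block, standing on the bench: alloy shoe and steel blade 130 mm wide (y), beech grip on top (24 mm thick along x, 100 mm along y, from 24 to 70 mm above the underside); 0.35 kg. Origin on the underside; blade front 16 mm ahead (+x), back 17 mm behind; two short ears at the blade's ends reach 27 mm ahead: it pushes towards its +x
- brick1: pale insulating firebrick bar, 120 mm long (its x) x 50 mm wide (its y) x 60 mm high, 0.32 kg, lying flat at the start; origin at the centre of its underside; all bars are alike and two or three are present
- brick2: pale insulating firebrick bar, 120 mm long (its x) x 50 mm wide (its y) x 60 mm high, 0.32 kg, lying flat at the start; origin at the centre of its underside; all bars are alike and two or three are present
- brick3: pale insulating firebrick bar, 120 mm long (its x) x 50 mm wide (its y) x 60 mm high, 0.32 kg, lying flat at the start; origin at the centre of its underside; all bars are alike and two or three are present
- chip1: dark slag chip, a flat-bottomed splinter about 34 x 25 x 12 mm, 15 g; origin at the centre of its underside; four to six are present, lying on the plate at the start
- chip2: dark slag chip, a flat-bottomed splinter about 34 x 25 x 12 mm, 15 g; origin at the centre of its underside; four to six are present, lying on the plate at the start
- chip3: dark slag chip, a flat-bottomed splinter about 34 x 25 x 12 mm, 15 g; origin at the centre of its underside; four to six are present, lying on the plate at the start
- chip4: dark slag chip, a flat-bottomed splinter about 34 x 25 x 12 mm, 15 g; origin at the centre of its underside; four to six are present, lying on the plate at the start
- chip5: dark slag chip, a flat-bottomed splinter about 34 x 25 x 12 mm, 15 g; origin at the centre of its underside; four to six are present, lying on the plate at the start
- chip6: dark slag chip, a flat-bottomed splinter about 34 x 25 x 12 mm, 15 g; origin at the centre of its underside; four to six are present, lying on the plate at the start
- pot_of_flux: white and red round pot, 67 mm across and 68 mm high, standing on the bench at the far left; leave alone; origin under the centre
- spool: spool of solder wire, 90 mm across and 36 mm high, at the back of the bench; leave alone; origin under the centre

How it is judged:
By the outcome, as a careful person would: the job done as asked, in the order asked, and still so for the second after the job is handed in, with the robot touching nothing.
Of brick1, brick2, brick3 only 2 to 3 are there at a start; the rules pass over those that are not, and their reading is None.
Of chip1, chip2, chip3, chip4, chip5, chip6 only 4 to 6 are there at a start; the rules pass over those that are not, and their reading is None.
At some moment in a run one of brick1, brick2, brick3 may be knocked a few centimetres aside while the robot is not near it.
Once in a run the grip may slacken for a moment while it holds something.
It also fails if it takes over 210 s, if anything falls off the work surface, if the arm or the gripper's body presses on something with over 40 N, if the wrist force passes 120 N, or if a joint passes its speed limit or range.

### The arm

A 7-joint arm with a two-finger parallel gripper is mounted at the origin on a cart in front of the work surface, level with it; the furniture and walls round the work are solid. World frame = base frame: x ahead of the robot, y to its left, z up, the work surface at z = 0. Lengths are in m, angles in rad, forces in N, time in s.
With the tool pointing down it reaches from about 0.425 to 0.825 m from the base axis. Payload 3.6 kg.
Tool frame: the origin (TCP) lies at the very end of the fingers, on their centre line; the grasp point (between the pads) lies 19 mm behind it (r.grip_point_offset is the z of the grasp point in the tool frame, in m); z points along the fingers, y is the line along which they close (so a half turn about z gives the same grasp; the last joint's range is limited). The gripper opens to 85 mm and grips with 20 to 120 N. Pads are 22 mm wide; open, the fingers measure 114 mm over their backs; the gripper's body (76 mm by 85 mm) begins 54 mm behind the grasp point. The pads swing forward as they close: fully open they stand 13 mm farther back than shut.
Start: joints at [-1.236, 0.615, -0.013, 1.423, 0.008, 1.103, -0.04], TCP at [0.23, 0.608, 0.231] pointing down, gripper open.
Joint ranges: [-3.12, 3.12], [-0.3, 2.06], [-1.34, 1.32], [0.26, 2.42], [-1.36, 4.5], [0.01, 1.98], [-2.84, 2.84]. Speed limits (rad/s): [2.79, 2.79, 3.14, 3.14, 3.14, 3.14, 3.14].

### API

Orientations are given as a unit quaternion [w, x, y, z].
In Python, from cell import status, camera, ticket, boxes_of, masks_of, mark_of, r gives the robot as it stands.
- The arm moves only by the shell command python3 -m handwheel 'ROWS' [OPENING] [FORCE]. ROWS is a JSON object of lists of equal length, an entry for each row: "slide": the shift along the world's x, y, z in cm, a list of three; "twist": the turn about the world's z in rad. A call has 1 to 8 rows; each row is the pose to reach, as a shift and turn from the pose commanded when the call began; what a row does not reach only later rows make up. A row lasts 1/10 s, in which the tool goes at most 50 mm and 8.59 degrees, less where a joint would pass 70% of its speed; a pose out of reach is approached as far as the arm can. A call with a gripper value outside its range is refused whole. OPENING is the finger opening in cm, from 0 to 8.54, set as the call begins (- or left out, the last holds). The fingers move at their own pace and stop on an object; FORCE is the grip in N (left out, the last holds). Time passes only in rows, so rows that repeat a pose let the fingers close. It gives the time, the measured TCP pose, the force, the opening and the grip force at its end, in the units of the state.
- status.state(): the state, without advancing time (a new reading comes with each control period).
- camera(name): name is "scene" or "top"; returns a dict with "img" (480x640x3 uint8, red, green, blue), "fx", "fy", "cx", "cy" (pixels), "k1" (the pictures are not rectified: a ray, as slopes to the right and down, at radius r is drawn at 1 + k1 r^2 times it, then the intrinsics apply), "world_from_camera" (4x4, takes a point from camera to world coordinates). Camera axes: x right, y up, looking along -z (the intrinsics and any distortion apply to the point x, -y, -z); pixel columns grow to the right and rows downward; lengths in m; the calibration is good to about 2 mm. A picture is of the moment at which its call begins. There is no depth.
- ticket.job_done(): hands the job in; it is judged then, once.
Trained networks look in the newest picture that a camera, given by its name, has taken for a name from the list of things; names that differ only in an ending like _2 or _b are one class to them, and where a whole thing is asked for, a point or a joint stands for the part that bears it (a point fixed in the world has none). Each returns a list of dicts, best first, with "p" (0 to 1); they miss things now and then, are a little off and sometimes report something else, mostly with a low value. They report only what shows in the picture. A call takes as long as a camera call.
- boxes_of(label, camera): "box" ([left, top, right, bottom] in pixels, round what is visible of it).
- masks_of(label, camera): "pixels" (480x640 bool, what is visible of it) and "box" ([left, top, right, bottom] in pixels, round what is visible of it).
- mark_of(label, camera): "centre" ([column, row] in pixels: a listed point, or the origin of a listed thing).
The state is a dict: "clock": time; "qpos": joint angles; "joint_velocities": joint speeds; "tau": joint torques, N m; "ee_pos": TCP position; "orientation": TCP orientation; "ft_force": force on the tool from outside, world axes, zero at the start; "ft_torque": the same for the moment, N m; "finger_gap": finger opening in m; "gripper_force": force on a finger pad.
Only numpy, scipy, OpenCV 4.12 (cv2) and the standard library are available. Lean on these libraries where they do the work, as an engineer would, in place of code of your own. Each camera call takes 0.05 s, during which the arm holds its last target. There are 200 camera calls.

## Working session

There is one attempt and no reset: what is moved stays moved. The work goes in short steps, Python scripts to look and compute and a shell command to move; the robot and the scene stay as the last step left them, time stands still between calls to the robot, and variables do not carry over. Pictures are saved under pics/ and viewed, at most 14 in all, crops included, and the job is handed in when it is done.

```bash
mkdir -p pics; ls; cat > h.py <<'E'
import numpy as np, cv2
from cell import status, camera, ticket, boxes_of, masks_of, mark_of, r
def ray(c,uv):
    x=(uv[0]-c["cx"])/c["fx"]; y=(uv[1]-c["cy"])/c["fy"]
    rd=np.hypot(x,y); q=rd
    for _ in range(30): q=rd/(1+c["k1"]*q*q)
    s=q/rd if rd>0 else 1
    T=np.array(c["world_from_camera"]); d=T[:3,:3]@np.array([x*s,-y*s,-1.]); return T[:3,3],d
def onz(c,uv,z):
    o,d=ray(c,uv); return o+d*(z-o[2])/d[2]
def proj(c,p):
    T=np.array(c["world_from_camera"]); q=T[:3,:3].T@(np.asarray(p,float)-T[:3,3])
    x,y=q[0]/-q[2],-q[1]/-q[2]; k=1+c["k1"]*(x*x+y*y)
    return np.array([c["fx"]*x*k+c["cx"],c["fy"]*y*k+c["cy"]])
def save(c,name): cv2.imwrite("pics/"+name,c["img"][:,:,::-1])
E
python3 - <<'E'
from h import *
for n in("top","scene"):
    c=camera(n); save(c,n+"0.png"); print(n,np.round(c["world_from_camera"],3).tolist(),c["fx"],c["k1"])
    for l,z in(("plate",.05),("corner",.06),("clamp_face",.06),("clamp_knob",.1),("tray_in",.003),("scraper",0),("brick1",0),("chip1",.06),("pot_of_flux",0),("spool",0)):
        for m in mark_of(l,n): print(l,round(m["p"],2),np.round(m["centre"]),np.round(onz(c,m["centre"],z)[:2],4))
print(status.state())
E
```

```text
pics
top [[0.012, 0.986, -0.167, 0.356], [-1.0, 0.016, 0.018, 0.187], [0.02, 0.167, 0.986, 1.401], [0.0, 0.0, 0.0, 1.0]] 622.9995615044046 -0.13507012295072054
plate 0.72 [320. 270.] [0.513  0.1681]
corner 0.68 [392. 283.] [0.4859 0.0119]
corner 0.44 [281. 288.] [0.4715 0.2535]
corner 0.34 [197. 229.] [0.5985 0.4398]
corner 0.28 [271. 328.] [0.3862 0.2717]
clamp_face 0.75 [281. 289.] [0.4694 0.2519]
clamp_knob 0.96 [272. 326.] [0.3884 0.2668]
scraper 0.7 [446. 308.] [ 0.4362 -0.1175]
brick1 0.98 [441. 254.] [ 0.5593 -0.1093]
brick1 0.86 [216. 314.] [0.4158 0.4005]
brick1 0.71 [429. 202.] [ 0.6816 -0.0833]
chip1 0.6 [301. 274.] [0.5025 0.2109]
chip1 0.6 [352. 235.] [0.5909 0.099 ]
chip1 0.52 [317. 262.] [0.5283 0.1758]
chip1 0.41 [352. 252.] [0.5524 0.1002]
pot_of_flux 0.93 [197. 230.] [0.6054 0.4518]
spool 0.57 [339. 155.] [0.7898 0.1279]
scene [[0.663, 0.66, -0.353, 0.218], [-0.748, 0.588, -0.308, -0.145], [0.004, 0.469, 0.883, 0.955], [0.0, 0.0, 0.0, 1.0]] 472.2391354039443 0.03810246055013116
plate 0.97 [292. 259.] [0.5063 0.1644]
corner 0.87 [341. 309.] [0.4878 0.0138]
clamp_face
[... 627 characters left out ...]
array([-1.2354854 ,  0.61493207, -0.01262404,  1.42341997,  0.00809626,
        1.10338881, -0.04038035]), 'joint_velocities': array([ 0.00195679, -0.0013897 ,  0.00071553,  0.00019255,  0.00078631,
       -0.00127138, -0.00070398]), 'tau': array([-1.75659834e-04, -4.69115639e+01,  2.58681066e-01, -1.71345341e+01,
        1.00037613e-02,  1.76532911e-03, -2.82953650e-06]), 'ee_pos': array([0.23003187, 0.60789707, 0.23126968]), 'orientation': array([-3.41589807e-05,  1.79880971e-01,  9.83688382e-01, -4.42777829e-05]), 'ft_force': array([ 0.00273193, -0.48192416, -0.67524439]), 'ft_torque': array([-0.00302816, -0.01766493, -0.01011199]), 'gripper_force': 0.0, 'finger_gap': 0.08550130804906833}
```

View pics/top0.png

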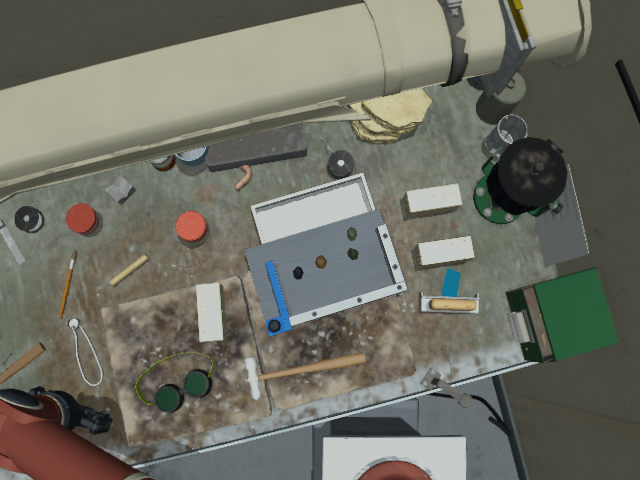

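View pics/scene0.png

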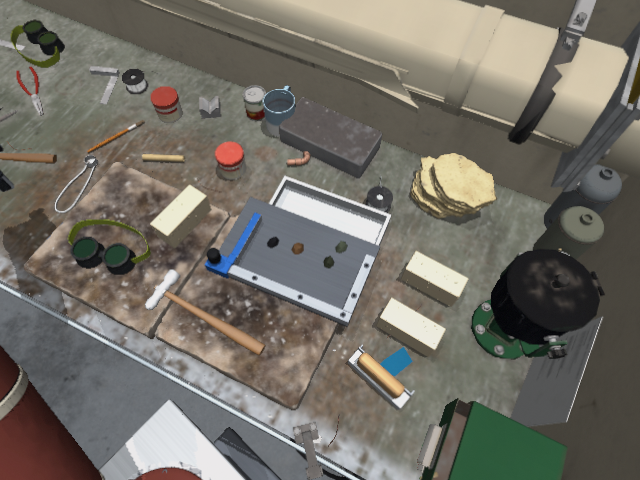

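```bash
cat >> h.py <<'E'
from scipy.optimize import minimize
def R2(t): return np.array([[np.cos(t),-np.sin(t)],[np.sin(t),np.cos(t)]])
def toW(pose,p):   # pose x,y,yaw,z ; p Nx3 local
    p=np.atleast_2d(np.asarray(p,float)); w=p.copy(); w[:,:2]=p[:,:2]@R2(pose[2]).T+pose[:2]; w[:,2]+=pose[3]; return w
def toL(pose,w):
    w=np.asarray(w,float); return (w[...,:2]-pose[:2])@R2(pose[2])
BRICK=[(-.06,.06,-.025,.025,0,.06)]
SCR=[(-.017,.016,-.065,.065,0,.024),(.016,.027,-.065,-.06,0,.015),(.016,.027,.06,.065,0,.015),(-.012,.012,-.05,.05,.024,.07)]
def sil(c,boxes,pose):
    m=np.zeros((480,640),np.uint8)
    for b in boxes:
        pts=toW(pose,[(x,y,z) for x in b[0:2] for y in b[2:4] for z in b[4:6]])
        h=cv2.convexHull(np.array([proj(c,p) for p in pts],np.float32))
        cv2.fillConvexPoly(m,np.round(h*16).astype(np.int32),1,shift=4)
    return m>0
def fitmask(obs,boxes,x0,z,zfree=False):
    """obs: list (cam, mask). returns pose, cost(1-IoU mean)"""
    def f(v):
        pose=np.array([v[0],v[1],v[2],v[3] if zfree else z]); s=0
        for c,m in obs:
            q=sil(c,boxes,pose); s+=1-(q&m).sum()/max(1,(q|m).sum())
        return s/len(obs)
    best=None; d=[.02,.02,.2]+([.02] if zfree else [])
    for k in range(2):
        s=np.array(list(x0)+([z] if zfree else [])) if best is None else best.x
        sim=np.vstack([s]+[s+np.eye(len(s))[i]*d[i]/(1+2*k) for i in range(len(s))])
        best=minimize(f,s,method="Nelder-Mead",options=dict(initial_simplex=sim,xatol=1e-4,fatol=1e-4,maxiter=250))
    v=best.x; return np.array([v[0],v[1],v[2],v[3] if zfree else z]),best.fun
def fitedges(cams,segs,x0,z,clip=6):
    P=np.vstack([np.linspace(a,b,40) for a,b in segs]); D=[]
    for c in cams:
        e=cv2.Canny(cv2.cvtColor(c["img"],cv2.COLOR_RGB2GRAY),40,110); D.append(cv2.distanceTransform(255-e,cv2.DIST_L2,5))
    def f(v):
        w=toW(np.array([*v,z]),P); s=0
        for c,d in zip(cams,D):
            uv=np.array([proj(c,p) for p in w],np.float32)
            s+=np.minimum(cv2.remap(d,uv[:,0],uv[:,1],cv2.INTER_LINEAR),clip).mean()
        return s/len(cams)
    s=np.array(x0)
    for k in range(3):
        sim=np.vstack([s]+[s+np.eye(3)[i]*[.012,.012,.06][i]/(1+k) for i in range(3)])
        b=minimize(f,s,method="Nelder-Mead",options=dict(initial_simplex=sim,xatol=1e-5,fatol=1e-4)); s=b.x
    return np.array([*s,z]),b.fun
F,H=.010,.032
PSEG=[((.095,-.155,F),(.095,.155,F)),((-.075,-.135,H),(-.075,.09,H)),((-.095,-.155,H),(-.095,.09,H)),((-.075,-.135,H),(.055,-.135,H)),((-.095,-.155,H),(.055,-.155,H)),((.055,-.155,H),(.055,-.135,H)),((-.04,.155,F),(.095,.155,F))]
E
cat > m1.py <<'E'
from h import *
T=camera("top"); S=camera("scene")
for cams,n in(([T],"top"),([S],"scene"),([T,S],"both")):
    b=min((fitedges(cams,PSEG,(x,y,t),.05) for t in(.22,.28,.34) for x,y in((.51,.166),)),key=lambda q:q[1]); print("plate",n,np.round(b[0],4),round(b[1],3))
P=b[0]; np.save("plate.npy",P)
mt={}; 
for l,bx,inits in(("brick1",BRICK,None),("scraper",SCR,None)):
    A=masks_of(l,"top"); B=masks_of(l,"scene")
    for a in A:
        if a["p"]<.4: continue
        ca=np.argwhere(a["pixels"]).mean(0)[::-1]; res=[]
        for z in (0.,.05):
            w=onz(T,ca,z+.03); uv=proj(S,w)
            for q in B:
                if q["p"]<.4: continue
                cb=np.argwhere(q["pixels"]).mean(0)[::-1]
                if np.hypot(*(cb-uv))<25:
                    for t0 in (0.2,1.0,1.7,-.5):
                        res.append(fitmask([(T,a["pixels"]),(S,q["pixels"])],bx,(w[0],w[1],t0),z))
        if res:
            b=min(res,key=lambda q:q[1]); print(l,round(a["p"],2),np.round(ca),np.round(b[0],4),round(b[1],3))
        else: print(l,"nomatch",round(a["p"],2),np.round(ca))
for c,n in((T,"top"),(S,"scene")):
    for l,z in (("chip1",.06),("clamp_face",.06),("corner",.06)):
        for m in mark_of(l,n):
            w=onz(c,m["centre"],z); print(n,l,round(m["p"],2),"local mm",np.round(toL(P,w)*1000))
for c,n in((T,"t"),(S,"s")):
    im=c["img"].copy()
    for a,b in PSEG:
        u,v=[tuple(np.round(proj(c,p)).astype(int)) for p in toW(P,[a,b])]; cv2.line(im,u,v,(255,0,0),1)
    k=im[190:350,235:420] if n=="t" else im[170:330,200:400]
    cv2.imwrite(f"pics/p1{n}.png",cv2.resize(k[:,:,::-1],None,fx=3.7,fy=3.7,interpolation=cv2.INTER_CUBIC))
E
python3 m1.py
```

```text
plate top [0.5126 0.1597 0.3105 0.05  ] 0.356
plate scene [0.5123 0.1598 0.3124 0.05  ] 0.295
plate both [0.5125 0.1597 0.3113 0.05  ] 0.328
brick1 0.86 [444. 251.] [ 0.5605 -0.1075  1.7436  0.    ] 0.08
brick1 0.66 [211. 312.] [0.4158 0.3983 0.1026 0.05  ] 0.042
brick1 0.55 [432. 200.] [ 0.678  -0.0825  1.7322  0.    ] 0.061
scraper 0.85 [448. 304.] [ 0.4429 -0.1215 -0.0257  0.    ] 0.11
top chip1 0.68 local mm [ 19. -71.]
top chip1 0.56 local mm [ 5. 55.]
top chip1 0.49 local mm [14.  7.]
top clamp_face 0.55 local mm [-12. 103.]
top clamp_face 0.48 local mm [ 17. -66.]
top clamp_face 0.38 local mm [  71. -267.]
top corner 0.82 local mm [ -71. -132.]
scene chip1 0.68 local mm [19.  0.]
scene chip1 0.59 local mm [16. 54.]
scene chip1 0.55 local mm [ 20. -70.]
scene chip1 0.4 local mm [ 57. -84.]
scene chip1 0.21 local mm [ 210. -102.]
scene clamp_face 0.67 local mm [151. 226.]
scene clamp_face 0.65 local mm [-12. 108.]
scene corner 0.75 local mm [ -76. -134.]
```

View pics/p1t.png

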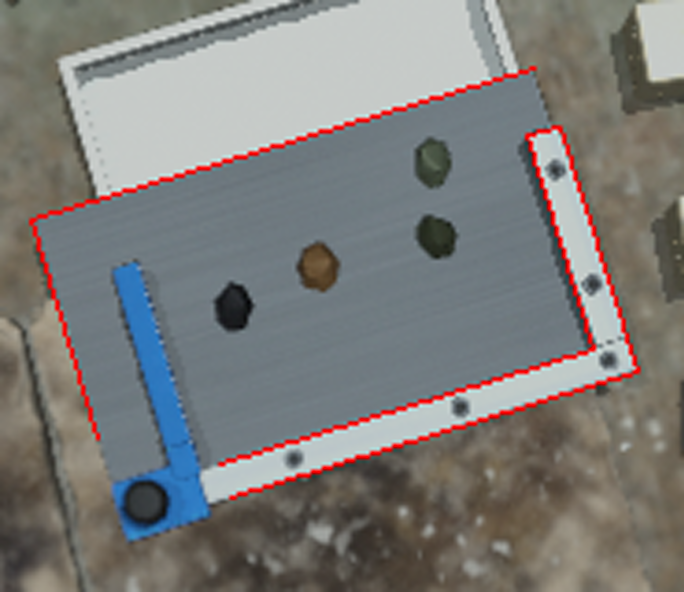

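```bash
python3 - <<'E'
from h import *
P=np.load("plate.npy"); s=status.state(); print(s["ee_pos"],s["clock"])
w,x,y,z=s["orientation"]; print("tool y dir", 2*(x*y-w*z),1-2*(x*x+z*z))
for n,l in(("start1",(-.055,.028,.01)),("end1",(.084,.028,.01)),("start2",(-.055,-.068,.01)),("end2",(.084,-.068,.01)),("park",(0,-.23,0))):
    print(n,np.round(toW(P,l)[0],4))
E
```

```text
[0.2300073  0.60790131 0.23127417] 1.7
tool y dir 0.3538724649743371 0.9352936783941191
start1 [0.4516 0.1695 0.06  ]
end1 [0.5839 0.2121 0.06  ]
start2 [0.481  0.0781 0.06  ]
end2 [0.6133 0.1207 0.06  ]
park [ 0.583  -0.0592  0.05  ]
```

```bash
python3 -m handwheel '{"slide":[[24,-30,-2],[24,-30,-2],[24,-30,-2],[24,-30,-2],[24,-30,-2],[24,-30,-2],[24,-30,-2],[24,-30,-2]],"twist":[-0.7,-0.7,-0.7,-0.7,-0.7,-0.7,-0.7,-0.7]}' 7
python3 -m handwheel '{"slide":[[-1,-30,-2],[-1,-30,-2],[-1,-30,-2],[-1,-30,-2],[-1,-30,-2],[-1,-30,-2],[-1,-30,-2],[-1,-30,-2]],"twist":[-0.535,-0.535,-0.535,-0.535,-0.535,-0.535,-0.535,-0.535]}'
```

```text
clock: 2.5
ee_pos: [0.4726, 0.304, 0.2116]
orientation: [0.001, 0.508, 0.861, -0.0]
ft_force: [0.0, -0.7, -0.3]
finger_gap: 0.0702
gripper_force: 0.0
clock: 3.3
ee_pos: [0.4601, 0.0065, 0.1916]
orientation: [0.0, 0.718, 0.696, 0.0]
ft_force: [0.9, 1.3, -0.0]
finger_gap: 0.0699
gripper_force: 0.0
```

```bash
python3 -m handwheel '{"slide":[[-1.7,-12.9,-5],[-1.7,-12.9,-5],[-1.7,-12.9,-5],[-1.7,-12.9,-5],[-1.7,-12.9,-9],[-1.7,-12.9,-9],[-1.7,-12.9,-9],[-1.7,-12.9,-9]],"twist":[0,0,0,0,0,0,0,0]}'
python3 - <<'E'
from h import *
c=camera("scene"); cv2.imwrite("pics/g1.png",cv2.resize(c["img"][300:480,280:480,::-1],None,fx=3,fy=3))
E
```

```text
clock: 4.1
ee_pos: [0.4443, -0.12, 0.1025]
orientation: [0.001, 0.715, 0.699, 0.001]
ft_force: [-0.8, -0.9, 0.4]
finger_gap: 0.0699
gripper_force: 0.0
```

View pics/g1.png

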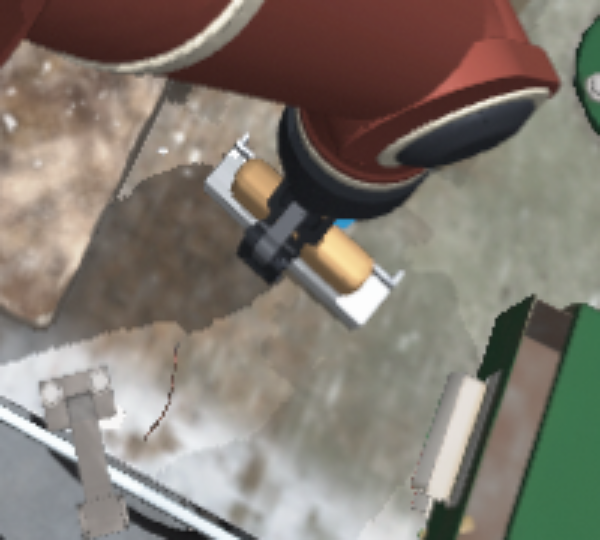

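```bash
python3 -m handwheel '{"slide":[[0,0,-3],[0,0,-6],[0,0,-6.8],[0,0,-6.8]],"twist":[0,0,0,0]}'
python3 -m handwheel '{"slide":[[0,0,0],[0,0,0],[0,0,0],[0,0,0],[0,0,0],[0,0,0]],"twist":[0,0,0,0,0,0]}' 1.5 70
python3 -m handwheel '{"slide":[[0,0,2],[0,0,4],[0,0,8],[0,0,12],[0,0,12]],"twist":[0,0,0,0,0]}'
```

```text
clock: 4.55
ee_pos: [0.443, -0.1208, 0.0333]
orientation: [-0.0, 0.716, 0.698, -0.0]
ft_force: [0.2, -0.6, 1.3]
finger_gap: 0.0697
gripper_force: 0.0
clock: 5.15
ee_pos: [0.4427, -0.121, 0.0343]
orientation: [-0.0, 0.716, 0.698, 0.0]
ft_force: [-2.5, -0.1, 7.4]
finger_gap: 0.0232
gripper_force: 69.8
clock: 5.65
ee_pos: [0.4461, -0.1222, 0.1577]
orientation: [0.005, 0.716, 0.698, 0.003]
ft_force: [1.7, -1.3, -3.9]
finger_gap: 0.0232
gripper_force: 69.9
```

```bash
python3 -m handwheel '{"slide":[[0.5,4,1],[1.1,9,1],[1.1,14,1],[1.1,19,1],[1.1,24,1],[1.1,29.1,1],[1.1,29.1,1],[1.1,29.1,1]],"twist":[0.05,0.1,0.17,0.24,0.3,0.337,0.337,0.337]}'
python3 - <<'E'
from h import *
P=np.load("plate.npy"); s=status.state(); p=s["ee_pos"]; w,x,y,z=s["orientation"]
print(p,"ang",np.arctan2(1-2*(x*x+z*z),2*(x*y-w*z)),s["finger_gap"])
S=camera("scene"); m=masks_of("scraper","scene"); print([round(q["p"],2) for q in m])
x0=(p[0],p[1],.311)
b=fitmask([(S,m[0]["pixels"])],SCR[:3],x0,p[2]-.034); print(b, toL(P,b[0][:2])*1000)
cv2.imwrite("pics/g2.png",cv2.resize(S["img"][160:360,180:400,::-1],None,fx=3,fy=3))
E
```

```text
clock: 6.45
ee_pos: [0.4524, 0.1716, 0.1619]
orientation: [-0.001, 0.587, 0.81, -0.001]
ft_force: [-0.7, -1.5, -3.0]
finger_gap: 0.0233
gripper_force: 69.6
[0.4524423  0.17156856 0.1619307 ] ang 0.31581835691962173 0.023343361549479583
[]Traceback (most recent call last):
  File "<stdin>", line 6, in <module>
IndexError: list index out of range
```

```bash
python3 - <<'E'
from h import *
S=camera("scene");T=camera("top")
a=cv2.resize(S["img"][160:340,180:380,::-1],(400,360));b=cv2.resize(T["img"][180:360,220:420,::-1],(400,360))
cv2.imwrite("pics/g3.png",np.hstack([a,b]))
E
```

```text
(no output)
```

View pics/g3.png

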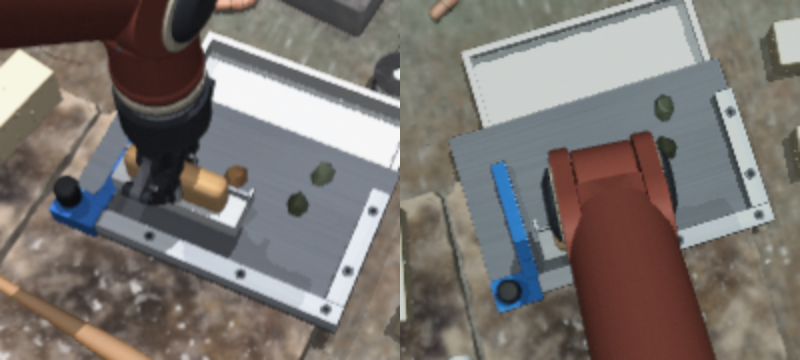

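```bash
python3 -m handwheel '{"slide":[[0.15,-0.4,-2],[0.15,-0.4,-4],[0.15,-0.4,-5.5],[0.15,-0.4,-6.2],[0.15,-0.4,-6.6],[0.15,-0.4,-6.9],[0.15,-0.4,-7.1],[0.15,-0.4,-7.1]],"twist":[0,0,0,0,0,0,0,0]}'
python3 - <<'E'
from h import *
P=np.load("plate.npy"); s=status.state(); print(s["ee_pos"],s["ft_force"],toL(P,s["ee_pos"])*1000)
E
```

```text
clock: 7.45
ee_pos: [0.4561, 0.1655, 0.0939]
orientation: [0.0, 0.589, 0.808, 0.001]
ft_force: [-2.0, -1.2, 4.5]
finger_gap: 0.023
gripper_force: 70.7
[0.4560636  0.16552952 0.09393268] [-2.01573885 -1.17363489  4.52338516] [-51.96808708  22.81824559]
```

```bash
python3 -m handwheel '{"slide":[[0.8,0.26,0],[2.0,0.64,0],[3.3,1.06,0],[4.6,1.48,0],[5.9,1.9,0],[7.2,2.32,0],[8.5,2.73,0],[8.5,2.73,0]],"twist":[0,0,0,0,0,0,0,0]}'
python3 -m handwheel '{"slide":[[0.8,0.26,0],[1.8,0.58,0],[2.8,0.9,0],[3.7,1.19,0],[4.4,1.42,0],[4.6,1.48,0],[4.6,1.48,0]],"twist":[0,0,0,0,0,0,0]}'
python3 - <<'E'
from h import *
P=np.load("plate.npy"); s=status.state(); print(toL(P,s["ee_pos"])*1000)
S=camera("scene");T=camera("top")
a=cv2.resize(S["img"][160:340,200:400,::-1],(400,360));b=cv2.resize(T["img"][160:340,230:430,::-1],(400,360))
cv2.imwrite("pics/g4.png",np.hstack([a,b]))
E
```

```text
clock: 8.25
ee_pos: [0.5439, 0.1943, 0.0941]
orientation: [0.002, 0.589, 0.808, 0.003]
ft_force: [2.7, 0.5, 0.7]
finger_gap: 0.0233
gripper_force: 71.0
clock: 8.95
ee_pos: [0.5795, 0.2055, 0.0942]
orientation: [-0.006, 0.589, 0.808, -0.007]
ft_force: [-14.4, -5.1, 21.0]
finger_gap: 0.0233
gripper_force: 73.5
[77.7229758  23.04947534]
```

View pics/g4.png

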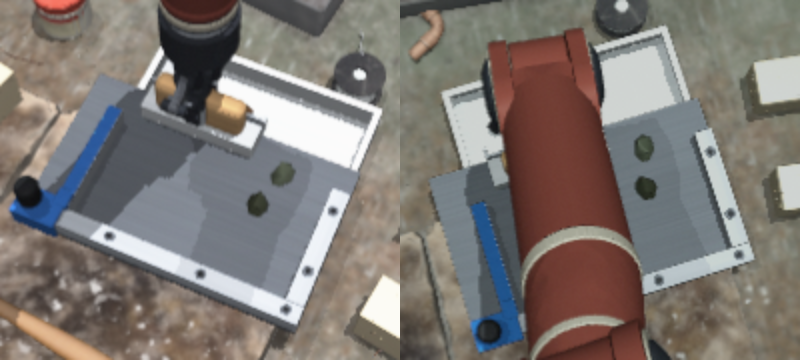

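```bash
python3 -m handwheel '{"slide":[[0,0,0],[0,0,0]],"twist":[0,0]}'
python3 - <<'E'
from h import *
P=np.load("plate.npy"); s=status.state(); print(s["ee_pos"],toL(P,s["ee_pos"])*1000,s["ft_force"],s["ft_torque"],s["orientation"])
S=camera("scene")
cv2.imwrite("pics/g5.png",cv2.resize(S["img"][190:260,260:350,::-1],None,fx=7,fy=7,interpolation=cv2.INTER_CUBIC))
E
```

```text
clock: 9.25
ee_pos: [0.5794, 0.2055, 0.0942]
orientation: [-0.006, 0.589, 0.808, -0.006]
ft_force: [-14.2, -4.7, 19.2]
finger_gap: 0.0229
gripper_force: 73.5
[0.57940719 0.20547132 0.09418294] [77.68117431 23.05958483] [-14.16228581  -4.73166154  19.15187765] [-0.9637334   3.35239927  0.05840178] [-0.0055479   0.58907064  0.80803682 -0.0064412 ]
```

View pics/g5.png

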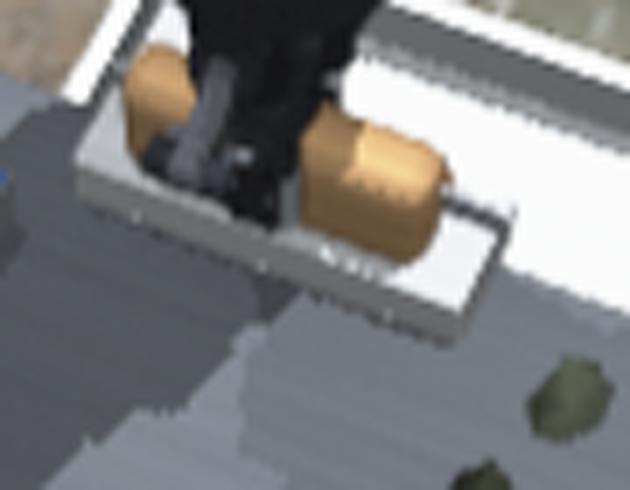

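```bash
python3 -m handwheel '{"slide":[[-0.7,-0.22,0],[-0.7,-0.22,0.2],[-0.7,-0.22,0.2]],"twist":[0,0,0]}'
python3 -m handwheel '{"slide":[[0.2,0.06,0],[0.5,0.16,0],[0.8,0.26,0],[1.1,0.35,0],[1.3,0.41,0],[1.3,0.41,0]],"twist":[0,0,0,0,0,0]}'
python3 - <<'E'
from h import *
P=np.load("plate.npy"); s=status.state(); print(s["ee_pos"],toL(P,s["ee_pos"])*1000,s["ft_force"],s["ft_torque"],s["orientation"])
E
```

```text
clock: 9.6
ee_pos: [0.5791, 0.2057, 0.094]
orientation: [-0.0, 0.589, 0.808, -0.0]
ft_force: [-0.9, -2.2, -0.5]
finger_gap: 0.0233
gripper_force: 70.5
clock: 10.2
ee_pos: [0.5934, 0.2103, 0.094]
orientation: [0.0, 0.589, 0.808, 0.001]
ft_force: [-0.1, 0.4, -2.5]
finger_gap: 0.0231
gripper_force: 70.2
[0.59341913 0.21029509 0.09396029] [92.49715019 23.35957901] [-0.13698469  0.39763865 -2.48825439] [ 0.09954891 -0.03197829 -0.02019471] [4.25254332e-04 5.89082379e-01 8.08072672e-01 5.71685702e-04]
```

```bash
python3 -m handwheel '{"slide":[[0,0,2],[0,0,5],[0,0,8],[-3,-1,8],[-6,-2,8],[-9,-3,8],[-12,-8,8],[-12,-8,8]],"twist":[0,0,0,0,0,0,0,0]}'
python3 - <<'E'
from h import *
P=np.load("plate.npy"); s=status.state(); print(s["ee_pos"],toL(P,s["ee_pos"])*1000,s["ft_force"])
S=camera("scene");T=camera("top")
for uv,zs in (((333.1,219.3),(.065,.07,.075,.08)),((260+462/7,190+335/7),(.06,.065)),((260+82/7,190+185/7),(.06,.065,.084))):
  for z in zs: print(uv,z,np.round(toL(P,onz(S,uv,z))*1000,1))
a=cv2.resize(S["img"][160:340,200:400,::-1],(400,360));b=cv2.resize(T["img"][160:340,230:430,::-1],(400,360))
cv2.imwrite("pics/g6.png",np.hstack([a,b]))
for c,n in((S,"scene"),(T,"top")):
    for m in mark_of("chip1",n): print(n,round(m["p"],2),np.round(toL(P,onz(c,m["centre"],.06))*1000))
E
```

```text
clock: 11.0
ee_pos: [0.4683, 0.124, 0.1739]
orientation: [-0.001, 0.591, 0.806, -0.003]
ft_force: [1.4, -0.5, -3.1]
finger_gap: 0.0232
gripper_force: 70.5
[0.46833752 0.12398372 0.17388479] [-53.00976769 -20.49015098] [ 1.37599921 -0.46019233 -3.07583631]
(333.1, 219.3) 0.065 [111.8 -39.7]
(333.1, 219.3) 0.07 [109.  -40.6]
(333.1, 219.3) 0.075 [106.3 -41.5]
(333.1, 219.3) 0.08 [103.6 -42.4]
(326.0, 237.85714285714286) 0.06 [ 66.2 -42.5]
(326.0, 237.85714285714286) 0.065 [ 63.7 -43.3]
(271.7142857142857, 216.42857142857142) 0.06 [66.8 86.8]
(271.7142857142857, 216.42857142857142) 0.065 [64.4 85.2]
(271.7142857142857, 216.42857142857142) 0.084 [55.  79.1]
scene 0.67 [ 214. -107.]
scene 0.64 [106.  -1.]
scene 0.61 [ 11. -71.]
scene 0.48 [ 55. -80.]
top 0.44 [130.  12.]
top 0.44 [135.  71.]
top 0.39 [ 55. -85.]
```

View pics/g6.png

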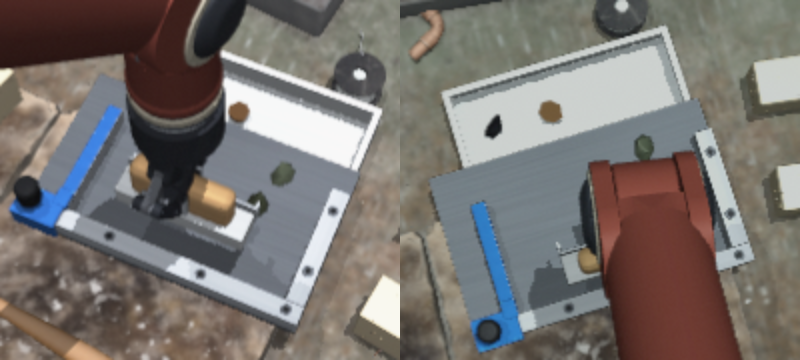

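```bash
python3 -m handwheel '{"slide":[[1.15,-3.57,0],[1.15,-3.57,-2],[1.15,-3.57,-5],[1.15,-3.57,-6.8],[1.15,-3.57,-7.6],[1.15,-3.57,-7.9],[1.15,-3.57,-7.95],[1.15,-3.57,-7.95]],"twist":[0,0,0,0,0,0,0,0]}'
python3 -m handwheel '{"slide":[[0.8,0.26,0],[2.0,0.64,0],[3.3,1.06,0],[4.6,1.48,0],[5.9,1.9,0],[7.2,2.32,0],[8.5,2.73,0],[8.5,2.73,0]],"twist":[0,0,0,0,0,0,0,0]}'
python3 -m handwheel '{"slide":[[0.8,0.26,0],[1.8,0.58,0],[2.8,0.9,0],[3.7,1.19,0.1],[4.4,1.42,0.1],[5.2,1.67,0.1],[5.5,1.77,0.1],[5.5,1.77,0.1]],"twist":[0,0,0,0,0,0,0,0]}'
python3 - <<'E'
from h import *
P=np.load("plate.npy"); s=status.state(); print(s["ee_pos"],toL(P,s["ee_pos"])*1000,s["ft_force"])
E
```

```text
clock: 12.0
ee_pos: [0.4851, 0.0946, 0.0955]
orientation: [0.001, 0.589, 0.808, 0.001]
ft_force: [-0.3, 0.2, -3.2]
finger_gap: 0.0231
gripper_force: 70.3
clock: 12.8
ee_pos: [0.5719, 0.1226, 0.0956]
orientation: [0.002, 0.589, 0.808, 0.002]
ft_force: [0.5, 0.5, -3.1]
finger_gap: 0.0231
gripper_force: 70.6
clock: 13.6
ee_pos: [0.6243, 0.1394, 0.0956]
orientation: [-0.0, 0.589, 0.808, -0.0]
ft_force: [-0.5, 0.0, -2.2]
finger_gap: 0.0228
gripper_force: 70.4
[0.62430246 0.1393669  0.0956414 ] [100.17045623 -53.61904785] [-0.49369255  0.03668885 -2.22805171]
```

```bash
python3 -m handwheel '{"slide":[[0,0,4],[0,0,8],[-3,-3,8],[-6,-7,8],[-9,-11,8],[-13,-14.5,8],[-16,-18,8],[-18.1,-21,8]],"twist":[0,0,-0.05,-0.12,-0.19,-0.26,-0.31,-0.337]}'
python3 -m handwheel '{"slide":[[0,-2,0],[0,-4,0],[0,-4,0],[0,-4,-4],[0,-4,-8],[0,-4,-11],[0,-4,-13],[0,-4,-13]],"twist":[0,0,0,0,0,0,0,0]}'
python3 - <<'E'
from h import *
P=np.load("plate.npy"); s=status.state(); print(s["ee_pos"],s["ft_force"])
T=camera("top");S=camera("scene")
for c,n in((S,"scene"),(T,"top")):
    for m in mark_of("chip1",n): print(n,round(m["p"],2),np.round(toL(P,onz(c,m["centre"],.0))*1000))
    for m in mark_of("brick1",n): print(n,"brick",round(m["p"],2),np.round(onz(c,m["centre"],0),3))
E
```

```text
clock: 14.4
ee_pos: [0.4392, -0.0727, 0.176]
orientation: [-0.001, 0.718, 0.697, -0.001]
ft_force: [1.3, -1.5, -3.6]
finger_gap: 0.0231
gripper_force: 70.3
clock: 15.2
ee_pos: [0.4413, -0.1095, 0.0438]
orientation: [-0.003, 0.716, 0.698, -0.001]
ft_force: [-0.2, -0.1, -3.7]
finger_gap: 0.0234
gripper_force: 70.3
[ 0.44134239 -0.10948     0.04379814] [-0.21278726 -0.06318221 -3.66357988]
scene brick 0.89 [0.432 0.426 0.   ]
scene brick 0.78 [ 0.675 -0.083  0.   ]
top 0.68 [139.   3.]
top 0.61 [134. -71.]
top 0.55 [ 138. -101.]
top brick 0.96 [ 0.553 -0.109  0.   ]
top brick 0.84 [0.424 0.396 0.   ]
```

```bash
python3 -m handwheel '{"slide":[[0,0,-0.4],[0,0,-0.7],[0,0,-0.9],[0,0,-1.0],[0,0,-1.0]],"twist":[0,0,0,0,0]}'
python3 -m handwheel '{"slide":[[0,0,0],[0,0,0],[0,0,0],[0,0,0],[0,0,0],[0,0,0]],"twist":[0,0,0,0,0,0]}' 7 40
python3 -m handwheel '{"slide":[[0,0,2],[0,0,5],[0,0,9],[0,0,13],[0,0,17],[0,0,17]],"twist":[0,0,0,0,0,0]}'
```

```text
clock: 16.0
ee_pos: [0.4429, -0.1108, 0.0356]
orientation: [-0.0, 0.716, 0.698, -0.0]
ft_force: [-0.5, -0.3, -3.3]
finger_gap: 0.0232
gripper_force: 70.4
clock: 16.6
ee_pos: [0.4431, -0.1108, 0.0359]
orientation: [0.0, 0.716, 0.698, 0.0]
ft_force: [-0.2, -0.4, 0.1]
finger_gap: 0.07
gripper_force: 0.0
clock: 17.2
ee_pos: [0.4462, -0.112, 0.2105]
orientation: [0.005, 0.716, 0.698, 0.003]
ft_force: [0.6, 0.7, 0.5]
finger_gap: 0.0704
gripper_force: 0.0
```

```bash
cat > mb.py <<'E'
from h import *
import sys
def bricks(verbose=True,guess=((.56,-.108,0.),(.678,-.083,0.),(.416,.398,.05))):
    T=camera("top"); A=masks_of("brick1","top"); S=camera("scene"); B=masks_of("brick1","scene"); out=[]
    for g in guess:
        obs=[]
        for c,M in((T,A),(S,B)):
            for q in M:
                if q["p"]<.35: continue
                cb=np.argwhere(q["pixels"]).mean(0)[::-1]
                if np.hypot(*(cb-proj(c,(g[0],g[1],g[2]+.03))))<28: obs.append((c,q["pixels"])); break
        if not obs: print(g,"none"); continue
        w=g
        b=min((fitmask(obs,BRICK,(w[0],w[1],t),g[2]) for t in(.2,1.,1.7,-.5)),key=lambda q:q[1])
        print(g,len(obs),"cams",np.round(b[0],4),round(b[1],3)); out.append(b[0])
    return T,S,out
if __name__=="__main__": T,S,o=bricks(); np.save("b.npy",o); save(T,"last_t.png"); save(S,"last_s.png")
E
python3 mb.py
```

```text
(0.56, -0.108, 0.0) 2 cams [ 0.5592 -0.1076 -1.3855  0.    ] 0.48
(0.678, -0.083, 0.0) 1 cams [ 0.6786 -0.0825  1.7677  0.    ] 0.084
(0.416, 0.398, 0.05) 2 cams [0.4154 0.398  0.1252 0.05  ] 0.437
```

View pics/last_t.png

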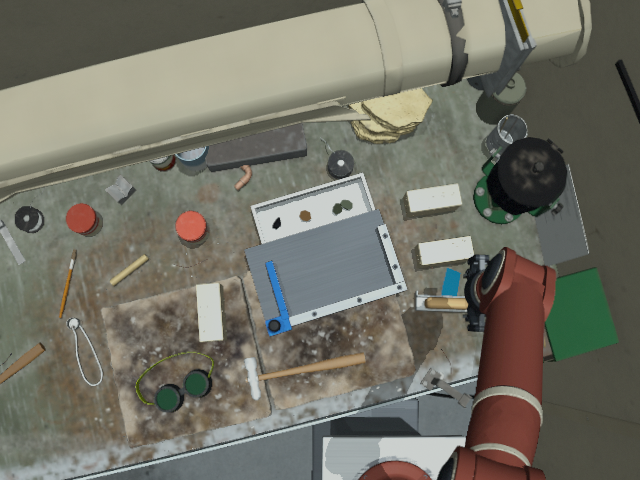

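```bash
python3 -m handwheel '{"slide":[[3,0.1,0],[7,0.2,-2],[11,0.3,-5],[11.7,0.3,-8],[11.7,0.3,-8],[11.7,0.3,-8]],"twist":[0.07,0.14,0.2,0.2,0.2,0.2]}' 8.2
python3 -m handwheel '{"slide":[[0,0,0],[0,0,0]],"twist":[0,0]}'
```

```text
clock: 18.0
ee_pos: [0.5582, -0.108, 0.1244]
orientation: [-0.002, 0.643, 0.766, -0.001]
ft_force: [-0.3, 0.7, 0.4]
finger_gap: 0.0821
gripper_force: 0.0
clock: 18.2
ee_pos: [0.5601, -0.1083, 0.1274]
orientation: [0.001, 0.643, 0.766, 0.001]
ft_force: [-0.4, 0.9, -0.3]
finger_gap: 0.082
gripper_force: 0.0
```

```bash
python3 -m handwheel '{"slide":[[0,0.05,-3],[0,0.05,-7],[0,0.05,-9],[0,0.05,-9.8],[0,0.05,-9.8]],"twist":[0,0,0,0,0]}'
python3 -m handwheel '{"slide":[[0,0,0],[0,0,0],[0,0,0],[0,0,0],[0,0,0],[0,0,0]],"twist":[0,0,0,0,0,0]}' 3.5 60
python3 -m handwheel '{"slide":[[0,0,2],[0,0,5],[0,0,9],[0,0,13],[0,0,13],[0,0,13]],"twist":[0,0,0,0,0,0]}'
```

```text
clock: 18.7
ee_pos: [0.5599, -0.1074, 0.0281]
orientation: [-0.0, 0.643, 0.766, -0.0]
ft_force: [0.1, 0.3, 0.5]
finger_gap: 0.0822
gripper_force: 0.0
clock: 19.3
ee_pos: [0.5609, -0.1078, 0.0296]
orientation: [0.001, 0.643, 0.766, 0.001]
ft_force: [-0.5, 0.4, 6.0]
finger_gap: 0.0491
gripper_force: 65.0
clock: 19.9
ee_pos: [0.5599, -0.107, 0.1585]
orientation: [0.0, 0.643, 0.766, 0.0]
ft_force: [0.2, 0.2, -3.7]
finger_gap: 0.0492
gripper_force: 64.0
```

```bash
python3 -m handwheel '{"slide":[[0,1,1],[0,3,2],[-1,5,2],[-1,7,2],[-1.5,9,2],[-2,11,2],[-2.6,13,2],[-2.6,14,2]],"twist":[-0.1,-0.24,-0.38,-0.52,-0.66,-0.8,-0.94,-1.08]}'
python3 -m handwheel '{"slide":[[0,1,0],[0,2.1,0],[0,2.1,0],[0,2.1,0],[0,2.1,0]],"twist":[-0.13,-0.26,-0.354,-0.354,-0.354]}'
cat > where.py <<'E'
from h import *
P=np.load("plate.npy"); s=status.state(); w,x,y,z=s["orientation"]
a=np.arctan2(1-2*(x*x+z*z),2*(x*y-w*z))
print("local mm",np.round(toL(P,s["ee_pos"])*1000,1),"z",round(s["ee_pos"][2],4),"ang-plate_y",round((a-P[2]-np.pi/2+np.pi/2)%np.pi-np.pi/2,4),"F local",np.round(s["ft_force"][:2]@R2(P[2]),1),round(s["ft_force"][2],1),"gap",round(s["finger_gap"],4),"q7",round(s["qpos"][6],2),"t",s["clock"])
E
python3 where.py
```

```text
clock: 20.7
ee_pos: [0.5311, 0.0357, 0.1752]
orientation: [-0.002, 0.946, 0.325, -0.003]
ft_force: [1.6, -0.2, -4.0]
finger_gap: 0.0492
gripper_force: 63.6
clock: 21.2
ee_pos: [0.5329, 0.0536, 0.1764]
orientation: [0.0, 0.988, 0.156, -0.002]
ft_force: [-1.2, -0.3, -2.9]
finger_gap: 0.0492
gripper_force: 63.7
local mm [ -13.1 -107.3] z 0.1764 ang-plate_y 0.0013 F local [-1.3  0.1] -2.9 gap 0.0492 q7 -0.88 t 21.2
```

```bash
python3 -m handwheel '{"slide":[[0.5,0.4,-2],[0.5,0.4,-4],[0.5,0.4,-6],[0.5,0.4,-7.5],[0.5,0.4,-8.2],[0.5,0.4,-8.5],[0.5,0.4,-8.65],[0.5,0.4,-8.65]],"twist":[0,0,0,0,0,0,0,0]}'
python3 where.py
```

```text
clock: 22.0
ee_pos: [0.5395, 0.0575, 0.0918]
orientation: [-0.0, 0.988, 0.155, 0.001]
ft_force: [1.2, 0.5, -3.0]
finger_gap: 0.0494
gripper_force: 63.8
local mm [  -5.7 -105.5] z 0.0918 ang-plate_y -0.0004 F local [1.3 0.1] -3.0 gap 0.0494 q7 -0.79 t 22.0
```

```bash
python3 -m handwheel '{"slide":[[0,0,-0.15],[0,0,-0.2],[0,0,-0.2]],"twist":[0,0,0]}'
python3 where.py
python3 -m handwheel '{"slide":[[-0.19,-0.06,0],[-0.38,-0.12,0],[-0.57,-0.18,0],[-0.76,-0.25,0],[-0.9,-0.29,0],[-0.9,-0.29,0]],"twist":[0,0,0,0,0,0]}'
python3 where.py
```

```text
clock: 22.3
ee_pos: [0.5391, 0.0578, 0.0895]
orientation: [-0.0, 0.988, 0.155, 0.0]
ft_force: [-0.5, -0.2, -3.5]
finger_gap: 0.0489
gripper_force: 63.8
local mm [  -5.9 -105.2] z 0.0895 ang-plate_y -0.0003 F local [-0.5 -0.1] -3.5 gap 0.0489 q7 -0.78 t 22.3
clock: 22.9
ee_pos: [0.5302, 0.0548, 0.0895]
orientation: [-0.0, 0.988, 0.155, 0.0]
ft_force: [1.4, -0.2, -3.5]
finger_gap: 0.0493
gripper_force: 63.8
local mm [ -15.3 -105.3] z 0.0895 ang-plate_y -0.0005 F local [ 1.2 -0.6] -3.5 gap 0.0493 q7 -0.77 t 22.9
```

```bash
python3 -m handwheel '{"slide":[[0,0,-0.1],[-0.1,-0.03,-0.1],[-0.2,-0.06,-0.1],[-0.2,-0.06,-0.1]],"twist":[0,0,0,0]}'
python3 where.py
python3 -m handwheel '{"slide":[[-0.1,-0.03,0],[-0.2,-0.06,0],[-0.2,-0.06,0]],"twist":[0,0,0]}'
python3 where.py
```

```text
clock: 23.3
ee_pos: [0.5302, 0.0548, 0.0893]
orientation: [-0.0, 0.988, 0.155, 0.002]
ft_force: [3.0, 2.9, 3.6]
finger_gap: 0.0489
gripper_force: 64.6
local mm [ -15.3 -105.3] z 0.0893 ang-plate_y 0.0 F local [3.7 1.8] 3.6 gap 0.0489 q7 -0.77 t 23.3
clock: 23.6
ee_pos: [0.53, 0.0548, 0.0896]
orientation: [0.0, 0.988, 0.155, 0.004]
ft_force: [6.7, 4.3, 2.8]
finger_gap: 0.0491
gripper_force: 64.5
local mm [ -15.5 -105.2] z 0.0896 ang-plate_y 0.0009 F local [7.7 2.1] 2.8 gap 0.0491 q7 -0.77 t 23.6
```

```bash
python3 -m handwheel '{"slide":[[0.06,-0.19,0],[0.12,-0.38,0],[0.18,-0.57,0],[0.25,-0.76,0],[0.25,-0.76,0]],"twist":[0,0,0,0,0]}'
python3 where.py
```

```text
clock: 24.1
ee_pos: [0.5307, 0.053, 0.0895]
orientation: [-0.005, 0.988, 0.156, 0.002]
ft_force: [2.8, 13.0, 8.8]
finger_gap: 0.0491
gripper_force: 65.5
local mm [ -15.4 -107.2] z 0.0895 ang-plate_y 0.0023 F local [ 6.7 11.5] 8.8 gap 0.0491 q7 -0.76 t 24.1
```

```bash
python3 -m handwheel '{"slide":[[0,0,0],[0,0,0],[0,0,0],[0,0,0]],"twist":[0,0,0,0]}' 8.2
python3 where.py
python3 -m handwheel '{"slide":[[0,0,2],[0,0,5],[0,0,8],[0,4,10],[0,8,10],[0,13,10],[0,18,10],[0,18,10]],"twist":[0,0,0,0,0,0,0,0]}'
python3 - <<'E'
from h import *
from mb import bricks
P=np.load("plate.npy")
T,S,o=bricks(guess=((.53,.0525,.06),(.678,-.083,0.),(.416,.398,.05)))
print(np.round(toL(P,o[0][:2])*1000,1), o[0][2]-P[2])
a=cv2.resize(S["img"][210:330,280:400,::-1],(400,400),interpolation=3);b=cv2.resize(T["img"][200:320,320:440,::-1],(400,400),interpolation=3)
cv2.imwrite("pics/g7.png",np.hstack([a,b]))
E
```

```text
clock: 24.5
ee_pos: [0.5277, 0.045, 0.0879]
orientation: [0.0, 0.988, 0.154, -0.001]
ft_force: [0.3, 0.8, -0.0]
finger_gap: 0.082
gripper_force: 0.0
local mm [ -20.7 -113.9] z 0.0879 ang-plate_y -0.0018 F local [0.5 0.7] -0.0 gap 0.082 q7 -0.76 t 24.5
clock: 25.3
ee_pos: [0.5266, 0.2361, 0.1864]
orientation: [-0.003, 0.987, 0.162, -0.001]
ft_force: [0.3, 0.7, 0.4]
finger_gap: 0.0822
gripper_force: 0.0
(0.53, 0.0525, 0.06) 2 cams [0.5325 0.0521 0.3166 0.06  ] 0.107
(0.678, -0.083, 0.0) 2 cams [ 0.678  -0.0824 -1.4069  0.    ] 0.072
(0.416, 0.398, 0.05) 2 cams [0.4158 0.3985 0.1006 0.05  ] 0.054
[ -14.  -108.6] 0.00534051406548719
```

View pics/g7.png

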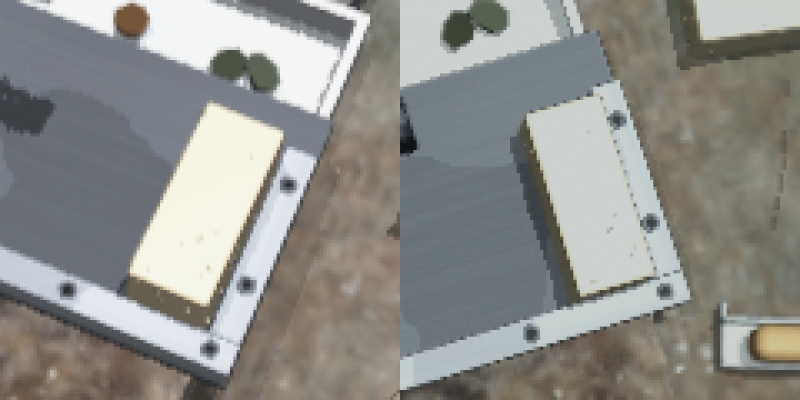

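```bash
python3 -m handwheel '{"slide":[[2,-3,0],[4,-7,0],[6,-11,0],[8,-15,0],[10,-19,0],[12,-23,0],[14,-27,0],[15.1,-30.5,0]],"twist":[0.1,0.24,0.38,0.52,0.66,0.8,0.94,1.08]}'
python3 -m handwheel '{"slide":[[0,0,0],[0,0,-2],[0,0,-4],[0,0,-5],[0,0,-5]],"twist":[0.14,0.28,0.345,0.345,0.345]}'
python3 where.py; python3 - <<'E'
from h import *
print(status.state()["ee_pos"],status.state()["orientation"])
E
```

```text
clock: 26.3
ee_pos: [0.6794, -0.0851, 0.1883]
orientation: [0.001, 0.768, 0.641, -0.001]
ft_force: [0.4, -0.1, 0.7]
finger_gap: 0.0822
gripper_force: 0.0
clock: 26.8
ee_pos: [0.6777, -0.0807, 0.1366]
orientation: [-0.002, 0.648, 0.762, -0.002]
ft_force: [0.1, -0.7, 0.7]
finger_gap: 0.0819
gripper_force: 0.0
local mm [  83.6 -279.5] z 0.1366 ang-plate_y 1.4202 F local [-0.1 -0.7] 0.7 gap 0.0819 q7 0.46 t 26.8
[ 0.6777041  -0.08074763  0.13656733] [-0.00154009  0.64806739  0.76157992 -0.00151863]
```

```bash
python3 -m handwheel '{"slide":[[0,-0.15,-3],[0,-0.15,-7],[0,-0.15,-9.5],[0,-0.15,-10.7],[0,-0.15,-10.7]],"twist":[0,0,0,0,0]}'
python3 -m handwheel '{"slide":[[0,0,0],[0,0,0],[0,0,0],[0,0,0],[0,0,0],[0,0,0]],"twist":[0,0,0,0,0,0]}' 3.5 60
python3 -m handwheel '{"slide":[[0,0,2],[0,0,5],[0,0,9],[0,0,13],[0,0,15],[0,0,15]],"twist":[0,0,0,0,0,0]}'
```

```text
clock: 27.3
ee_pos: [0.6788, -0.0809, 0.0303]
orientation: [-0.001, 0.647, 0.763, -0.001]
ft_force: [-0.2, -0.4, -0.4]
finger_gap: 0.0821
gripper_force: 0.0
clock: 27.9
ee_pos: [0.6803, -0.0813, 0.0338]
orientation: [0.001, 0.647, 0.763, 0.0]
ft_force: [-2.1, -0.7, 5.8]
finger_gap: 0.0492
gripper_force: 66.6
clock: 28.5
ee_pos: [0.6818, -0.081, 0.1856]
orientation: [0.004, 0.646, 0.763, 0.002]
ft_force: [0.4, -0.6, -4.7]
finger_gap: 0.049
gripper_force: 65.7
```

```bash
python3 -m handwheel '{"slide":[[-1,1,0],[-3,3,0],[-5,6,0],[-7,9,0],[-9,12,0],[-11,15,0],[-13,17,0],[-15,19,0]],"twist":[-0.1,-0.24,-0.38,-0.52,-0.66,-0.8,-0.94,-1.08]}'
python3 -m handwheel '{"slide":[[-0.6,1,0],[-1.2,1.6,0],[-1.2,1.6,0],[-1.2,1.6,0],[-1.2,1.6,0]],"twist":[-0.13,-0.26,-0.34,-0.34,-0.34]}'
python3 where.py
```

```text
clock: 29.3
ee_pos: [0.5271, 0.111, 0.1793]
orientation: [-0.0, 0.947, 0.32, -0.002]
ft_force: [1.2, 0.3, -3.4]
finger_gap: 0.0487
gripper_force: 65.5
clock: 29.8
ee_pos: [0.5168, 0.1254, 0.1802]
orientation: [0.0, 0.987, 0.158, -0.001]
ft_force: [-0.3, 0.1, -3.6]
finger_gap: 0.0492
gripper_force: 65.5
local mm [ -6.5 -34. ] z 0.1802 ang-plate_y 0.0062 F local [-0.2  0.2] -3.6 gap 0.0492 q7 -1.01 t 29.8
```

```bash
python3 -m handwheel '{"slide":[[0,0,-2],[0,0,-4],[0,0,-6],[0,0,-7.5],[0,0,-8.2],[0,0,-8.5],[0,0,-8.6],[0,0,-8.6]],"twist":[-0.006,-0.006,-0.006,-0.006,-0.006,-0.006,-0.006,-0.006]}'
python3 where.py
python3 -m handwheel '{"slide":[[-0.19,-0.06,-0.05],[-0.38,-0.12,-0.1],[-0.57,-0.18,-0.15],[-0.7,-0.23,-0.2],[-0.7,-0.23,-0.2]],"twist":[0,0,0,0,0]}'
python3 where.py
```

```text
clock: 30.6
ee_pos: [0.5181, 0.1254, 0.0958]
orientation: [-0.0, 0.988, 0.154, 0.001]
ft_force: [-0.2, 0.4, -4.0]
finger_gap: 0.049
gripper_force: 65.5
local mm [ -5.2 -34.4] z 0.0958 ang-plate_y -0.0014 F local [-0.1  0.5] -4.0 gap 0.049 q7 -0.91 t 30.6
clock: 31.1
ee_pos: [0.5102, 0.1231, 0.0933]
orientation: [-0.0, 0.988, 0.154, -0.0]
ft_force: [-0.1, -1.2, -3.9]
finger_gap: 0.0491
gripper_force: 65.6
local mm [-13.4 -34.1] z 0.0933 ang-plate_y -0.0016 F local [-0.5 -1.2] -3.9 gap 0.0491 q7 -0.9 t 31.1
```

```bash
python3 -m handwheel '{"slide":[[0,0,-0.1],[0,0,-0.2],[0,0,-0.2]],"twist":[0,0,0]}'
python3 where.py
python3 -m handwheel '{"slide":[[-0.15,-0.05,0],[-0.3,-0.1,0],[-0.45,-0.15,0],[-0.6,-0.19,0],[-0.6,-0.19,0]],"twist":[0,0,0,0,0]}'
python3 where.py
```

```text
clock: 31.4
ee_pos: [0.5104, 0.1232, 0.0932]
orientation: [-0.001, 0.988, 0.154, 0.0]
ft_force: [-5.4, 1.0, 11.5]
finger_gap: 0.0487
gripper_force: 67.4
local mm [-13.3 -34.1] z 0.0932 ang-plate_y -0.0015 F local [-4.9  2.6] 11.5 gap 0.0487 q7 -0.9 t 31.4
clock: 31.9
ee_pos: [0.5096, 0.1228, 0.0937]
orientation: [-0.001, 0.988, 0.154, 0.006]
ft_force: [5.1, 1.9, 5.1]
finger_gap: 0.0489
gripper_force: 66.4
local mm [-14.1 -34.3] z 0.0937 ang-plate_y -0.0012 F local [5.5 0.2] 5.1 gap 0.0489 q7 -0.89 t 31.9
```

```bash
python3 -m handwheel '{"slide":[[0,0,0],[0,0,0],[0,0,0]],"twist":[0,0,0]}' 5.9
python3 -m handwheel '{"slide":[[0,0,2],[0,0,5],[0,0,9],[0,0,9],[0,0,9]],"twist":[0,0,0,0,0]}'
python3 where.py
```

```text
clock: 32.2
ee_pos: [0.504, 0.1209, 0.0911]
orientation: [0.0, 0.988, 0.154, -0.0]
ft_force: [-0.6, 0.1, -0.1]
finger_gap: 0.059
gripper_force: 0.0
clock: 32.7
ee_pos: [0.5044, 0.1213, 0.1817]
orientation: [-0.0, 0.988, 0.154, 0.0]
ft_force: [0.1, 0.7, -0.6]
finger_gap: 0.0592
gripper_force: 0.0
local mm [-19.5 -34.1] z 0.1817 ang-plate_y -0.0015 F local [0.3 0.7] -0.6 gap 0.0592 q7 -1.01 t 32.7
```

```bash
python3 -m handwheel '{"slide":[[0,1,0],[-0.5,2,0],[-1,3,0],[-1.1,4,0],[-1.16,5.1,0],[-1.16,5.1,0],[-1.16,5.1,0],[-1.16,5.1,0]],"twist":[0.14,0.28,0.42,0.56,0.7,0.84,0.98,1.12]}' 6.5
python3 -m handwheel '{"slide":[[0,0,0],[0,0,0],[0,0,0],[0,0,-3],[0,0,-6],[0,0,-9],[0,0,-10.2],[0,0,-10.2]],"twist":[0.14,0.28,0.42,0.452,0.452,0.452,0.452,0.452]}'
python3 where.py
```

```text
clock: 33.5
ee_pos: [0.4914, 0.1721, 0.1795]
orientation: [-0.001, 0.753, 0.658, -0.002]
ft_force: [-0.2, 0.6, -0.4]
finger_gap: 0.065
gripper_force: 0.0
clock: 34.3
ee_pos: [0.4908, 0.1716, 0.0769]
orientation: [-0.002, 0.589, 0.808, -0.003]
ft_force: [0.4, 0.4, -0.6]
finger_gap: 0.0647
gripper_force: 0.0
local mm [-17.  18.] z 0.0769 ang-plate_y 1.5703 F local [0.5 0.3] -0.6 gap 0.0647 q7 0.21 t 34.3
```

```bash
python3 -m handwheel '{"slide":[[0.24,-0.76,0],[0.49,-1.52,0],[0.73,-2.28,0],[0.92,-2.86,0],[1.07,-3.33,0],[1.2,-3.71,0],[1.29,-4.0,0],[1.29,-4.0,0]],"twist":[0,0,0,0,0,0,0,0]}'
python3 where.py
python3 -m handwheel '{"slide":[[0.06,-0.19,0],[0.09,-0.29,0],[0.12,-0.38,0],[0.12,-0.38,0]],"twist":[0,0,0,0]}'
python3 where.py
```

```text
clock: 35.1
ee_pos: [0.506, 0.1341, 0.0802]
orientation: [-0.001, 0.589, 0.808, 0.002]
ft_force: [-0.9, 4.9, 3.6]
finger_gap: 0.0652
gripper_force: 2.8
local mm [-14.  -22.4] z 0.0802 ang-plate_y -1.57 F local [0.6 4.9] 3.6 gap 0.0652 q7 0.29 t 35.1
clock: 35.5
ee_pos: [0.5062, 0.1332, 0.0802]
orientation: [-0.002, 0.588, 0.809, 0.002]
ft_force: [-3.5, 9.3, 5.9]
finger_gap: 0.0652
gripper_force: 5.1
local mm [-14.1 -23.3] z 0.0802 ang-plate_y -1.568 F local [-0.5  9.9] 5.9 gap 0.0652 q7 0.29 t 35.5
```

```bash
python3 -m handwheel '{"slide":[[-0.5,1.5,0],[-0.5,1.5,4],[-0.5,1.5,8],[-0.5,1.5,11],[-2,5,11],[-4,9,11],[-6,14,11],[-8,19,11]],"twist":[0,0,0,0,0.14,0.28,0.42,0.56]}' 8.2
python3 -m handwheel '{"slide":[[-0.5,4,0],[-1.1,7.8,0],[-1.1,7.8,0],[-1.1,7.8,0],[-1.1,7.8,0],[-1.1,7.8,0],[-1.1,7.8,0]],"twist":[0.14,0.28,0.42,0.56,0.7,0.8,0.8]}'
python3 where.py; python3 - <<'E'
from h import *
from mb import bricks
P=np.load("plate.npy")
print(status.state()["ee_pos"],status.state()["orientation"])
T,S,o=bricks(guess=((.53,.0525,.06),(.515,.1,.06),(.416,.398,.05)))
for q in o[:2]: print(np.round(toL(P,q[:2])*1000,1), q[2]-P[2])
a=cv2.resize(S["img"][210:330,280:400,::-1],(400,400),interpolation=3);b=cv2.resize(T["img"][200:320,320:440,::-1],(400,400),interpolation=3)
cv2.imwrite("pics/g8.png",np.hstack([a,b]))
E
```

```text
clock: 36.3
ee_pos: [0.4301, 0.3112, 0.1898]
orientation: [0.001, 0.341, 0.94, -0.0]
ft_force: [0.6, 0.6, -0.2]
finger_gap: 0.0823
gripper_force: 0.0
clock: 37.0
ee_pos: [0.42, 0.3878, 0.1892]
orientation: [0.0, -0.049, 0.999, -0.001]
ft_force: [-0.3, -0.9, 0.1]
finger_gap: 0.0818
gripper_force: 0.0
local mm [-18.2 245.5] z 0.1892 ang-plate_y -0.2131 F local [-0.5 -0.8] 0.1 gap 0.0818 q7 0.85 t 37.0
[0.42004655 0.38782939 0.18924509] [ 3.98818735e-04 -4.90978471e-02  9.98793730e-01 -5.72349754e-04]
(0.53, 0.0525, 0.06) 2 cams [0.5196 0.0975 0.3114 0.06  ] 0.503
(0.515, 0.1, 0.06) 2 cams [0.5193 0.0975 0.3121 0.06  ] 0.503
(0.416, 0.398, 0.05) 2 cams [0.4162 0.3981 3.2395 0.05  ] 0.523
[-12.4 -61.4] 0.00010195373079086023
[-12.6 -61.3] 0.0008381927715594428
```

View pics/g8.png

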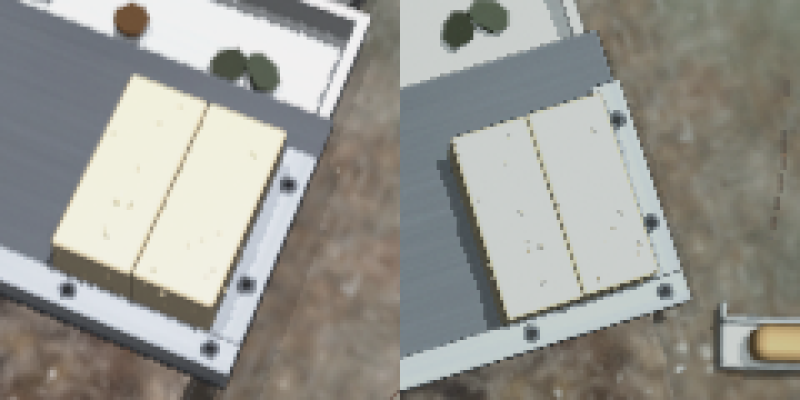

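```bash
python3 -m handwheel '{"slide":[[-0.4,1.0,-3],[-0.4,1.0,-6],[-0.4,1.0,-9],[-0.4,1.0,-10.7],[-0.4,1.0,-11],[-0.4,1.0,-11]],"twist":[0,0,0,0,0,0]}'
python3 -m handwheel '{"slide":[[0,0,0],[0,0,0],[0,0,0],[0,0,0],[0,0,0],[0,0,0]],"twist":[0,0,0,0,0,0]}' 3.5 60
python3 -m handwheel '{"slide":[[0,0,2],[0,0,5],[0,0,9],[0,0,11],[0,0,11],[0,0,11]],"twist":[0,0,0,0,0,0]}'
```

```text
clock: 37.8
ee_pos: [0.415, 0.3993, 0.0791]
orientation: [-0.0, -0.05, 0.999, -0.0]
ft_force: [-0.4, -0.9, 1.0]
finger_gap: 0.0822
gripper_force: 0.0
clock: 38.4
ee_pos: [0.4157, 0.3999, 0.0809]
orientation: [0.001, -0.05, 0.999, 0.001]
ft_force: [-1.8, -1.2, 6.6]
finger_gap: 0.0489
gripper_force: 65.4
clock: 39.0
ee_pos: [0.4141, 0.3986, 0.1883]
orientation: [-0.001, -0.05, 0.999, -0.001]
ft_force: [-0.4, -0.7, -4.7]
finger_gap: 0.0486
gripper_force: 64.6
```

```bash
python3 -m handwheel '{"slide":[[1.5,-2,0],[3,-5,0],[4.5,-9,0.5],[6,-13,0.5],[7.5,-17,0.5],[8.3,-20,0.5],[8.5,-22.6,0.5],[8.5,-22.6,0.5]],"twist":[0.03,0.07,0.1,0.14,0.18,0.213,0.213,0.213]}'
python3 -m handwheel '{"slide":[[0,0,0],[0,0,0]],"twist":[0,0]}'
python3 where.py
```

```text
clock: 39.8
ee_pos: [0.4992, 0.1665, 0.1916]
orientation: [-0.003, -0.152, 0.988, -0.003]
ft_force: [0.8, -0.1, -2.6]
finger_gap: 0.0491
gripper_force: 64.4
clock: 40.0
ee_pos: [0.4988, 0.1748, 0.1931]
orientation: [-0.001, -0.157, 0.988, 0.0]
ft_force: [0.3, -0.2, -3.4]
finger_gap: 0.049
gripper_force: 64.4
local mm [-8.4 18.6] z 0.1931 ang-plate_y 0.0042 F local [ 0.2 -0.3] -3.4 gap 0.049 q7 1.44 t 40.0
```

```bash
python3 -m handwheel '{"slide":[[0.3,0.1,-3],[0.3,0.1,-6],[0.3,0.1,-8],[0.3,0.1,-9.3],[0.3,0.1,-9.8],[0.3,0.1,-10],[0.3,0.1,-10.1],[0.3,0.1,-10.1]],"twist":[-0.004,-0.004,-0.004,-0.004,-0.004,-0.004,-0.004,-0.004]}'
python3 where.py
python3 -m handwheel '{"slide":[[-0.15,-0.05,-0.05],[-0.3,-0.1,-0.1],[-0.45,-0.15,-0.15],[-0.6,-0.19,-0.2],[-0.6,-0.19,-0.2]],"twist":[0,0,0,0,0]}'
python3 where.py
```

```text
clock: 40.8
ee_pos: [0.5033, 0.1748, 0.0939]
orientation: [0.001, -0.154, 0.988, 0.0]
ft_force: [0.6, -0.1, -3.4]
finger_gap: 0.0488
gripper_force: 64.4
local mm [-4.1 17.2] z 0.0939 ang-plate_y -0.0017 F local [ 0.6 -0.3] -3.4 gap 0.0488 q7 1.41 t 40.8
clock: 41.3
ee_pos: [0.5, 0.1734, 0.093]
orientation: [0.004, -0.154, 0.988, 0.001]
ft_force: [5.4, 1.5, 5.1]
finger_gap: 0.049
gripper_force: 65.3
local mm [-7.8 16.9] z 0.093 ang-plate_y -0.0023 F local [ 5.6 -0.2] 5.1 gap 0.049 q7 1.41 t 41.3
```

```bash
python3 -m handwheel '{"slide":[[-0.1,-0.03,0.1],[-0.3,-0.1,0.1],[-0.5,-0.16,0.1],[-0.5,-0.16,0.1]],"twist":[0,0,0,0]}'
python3 where.py
python3 - <<'E'
from h import *
S=camera("scene");T=camera("top")
a=cv2.resize(S["img"][180:310,210:340,::-1],(400,400),interpolation=3);b=cv2.resize(T["img"][200:340,270:410,::-1],(400,400),interpolation=3)
cv2.imwrite("pics/g9.png",np.hstack([a,b]))
E
```

```text
clock: 41.7
ee_pos: [0.4931, 0.1714, 0.0929]
orientation: [0.002, -0.154, 0.988, 0.0]
ft_force: [4.6, 1.8, 3.7]
finger_gap: 0.0489
gripper_force: 65.1
local mm [-14.9  17.1] z 0.0929 ang-plate_y -0.0022 F local [5.  0.3] 3.7 gap 0.0489 q7 1.41 t 41.7
```

View pics/g9.png

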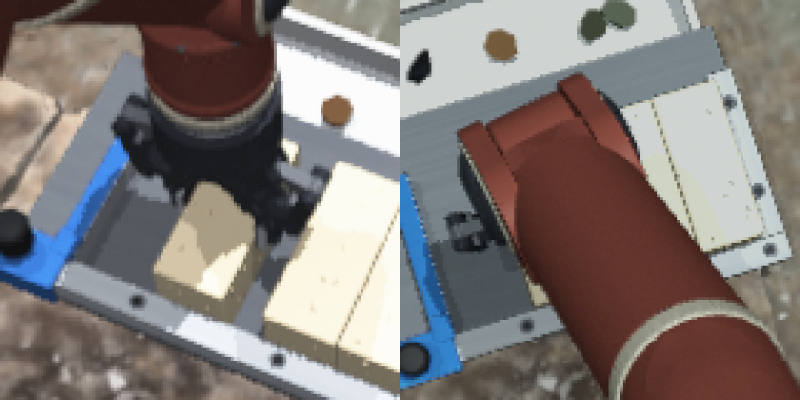

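```bash
python3 -m handwheel '{"slide":[[-0.15,-0.05,0],[-0.3,-0.1,0],[-0.4,-0.13,0],[-0.4,-0.13,0]],"twist":[0,0,0,0]}'
python3 where.py
python3 -m handwheel '{"slide":[[-0.15,-0.05,0],[-0.3,-0.1,0],[-0.3,-0.1,0]],"twist":[0,0,0]}'
python3 where.py
```

```text
clock: 42.2
ee_pos: [0.4929, 0.1713, 0.0935]
orientation: [0.006, -0.154, 0.988, 0.001]
ft_force: [9.5, 3.3, 0.8]
finger_gap: 0.0489
gripper_force: 64.8
local mm [-15.2  17.1] z 0.0935 ang-plate_y -0.002 F local [10.1  0.2] 0.8 gap 0.0489 q7 1.41 t 42.2
clock: 42.5
ee_pos: [0.4927, 0.1713, 0.0941]
orientation: [0.009, -0.154, 0.988, 0.002]
ft_force: [13.4, 3.9, -1.4]
finger_gap: 0.0489
gripper_force: 64.6
local mm [-15.4  17.1] z 0.0941 ang-plate_y -0.002 F local [14.  -0.3] -1.4 gap 0.0489 q7 1.41 t 42.5
```

```bash
python3 -m handwheel '{"slide":[[0.3,0.1,0],[0.3,0.1,0],[0.3,0.1,0],[0.3,0.1,0]],"twist":[0,0,0,0]}' 6.0
python3 -m handwheel '{"slide":[[0,0,2],[0,0,5],[0,0,9],[0,0,9],[0,1.5,9],[-0.5,3,9],[-1,4.4,9],[-1,4.4,9]],"twist":[0,0,0,-0.14,-0.28,-0.42,-0.56,-0.7]}'
python3 -m handwheel '{"slide":[[0,0,0],[0,0,0],[0,0,0],[0,0,0],[0,0,0],[0,0,0],[0,0,0],[0,0,0]],"twist":[-0.14,-0.28,-0.42,-0.56,-0.7,-0.84,-0.87,-0.87]}' 6.5
python3 where.py
```

```text
clock: 42.9
ee_pos: [0.4859, 0.1689, 0.0915]
orientation: [-0.002, -0.154, 0.988, -0.0]
ft_force: [-0.7, -0.6, -1.2]
finger_gap: 0.0601
gripper_force: 0.0
clock: 43.7
ee_pos: [0.4756, 0.216, 0.1817]
orientation: [-0.002, 0.195, 0.981, 0.0]
ft_force: [-0.2, -0.3, -0.5]
finger_gap: 0.06
gripper_force: 0.0
clock: 44.5
ee_pos: [0.4771, 0.2135, 0.1819]
orientation: [-0.0, 0.589, 0.808, -0.001]
ft_force: [-0.5, 0.3, 1.2]
finger_gap: 0.0654
gripper_force: 0.0
local mm [-17.2  62. ] z 0.1819 ang-plate_y -1.5698 F local [-0.3  0.4] 1.2 gap 0.0654 q7 0.06 t 44.5
```

```bash
python3 -m handwheel '{"slide":[[0.2,0.1,-3],[0.2,0.1,-6],[0.2,0.1,-9],[0.2,0.1,-10.4],[0.2,0.1,-10.4]],"twist":[0,0,0,0,0]}'
python3 where.py
python3 -m handwheel '{"slide":[[0.15,-0.48,0],[0.31,-0.95,0],[0.49,-1.52,0],[0.67,-2.09,0],[0.83,-2.57,0],[0.98,-3.05,0],[1.07,-3.33,0],[1.07,-3.33,0]],"twist":[0,0,0,0,0,0,0,0]}'
python3 where.py
```

```text
clock: 45.0
ee_pos: [0.4781, 0.2138, 0.0762]
orientation: [-0.002, 0.589, 0.808, -0.002]
ft_force: [-0.9, -0.3, 0.6]
finger_gap: 0.0653
gripper_force: 0.0
local mm [-16.2  62. ] z 0.0762 ang-plate_y -1.5704 F local [-0.9 -0. ] 0.6 gap 0.0653 q7 0.13 t 45.0
clock: 45.8
ee_pos: [0.4912, 0.1809, 0.0785]
orientation: [0.0, 0.589, 0.808, 0.0]
ft_force: [0.4, 3.5, 2.5]
finger_gap: 0.0652
gripper_force: 1.3
local mm [-13.8  26.7] z 0.0785 ang-plate_y 1.5697 F local [1.5 3.2] 2.5 gap 0.0652 q7 0.19 t 45.8
```

```bash
python3 -m handwheel '{"slide":[[0.06,-0.19,0],[0.12,-0.38,0],[0.12,-0.38,0]],"twist":[0,0,0]}'
python3 where.py
python3 -m handwheel '{"slide":[[0.06,-0.19,0],[0.12,-0.38,0],[0.12,-0.38,0]],"twist":[0,0,0]}'
python3 where.py
```

```text
clock: 46.1
ee_pos: [0.4911, 0.1809, 0.0784]
orientation: [-0.002, 0.588, 0.809, 0.001]
ft_force: [-2.1, 8.7, 4.2]
finger_gap: 0.065
gripper_force: 4.5
local mm [-13.9  26.7] z 0.0784 ang-plate_y -1.5697 F local [0.7 8.9] 4.2 gap 0.065 q7 0.19 t 46.1
clock: 46.4
ee_pos: [0.491, 0.181, 0.0785]
orientation: [-0.004, 0.588, 0.809, 0.003]
ft_force: [-4.0, 13.8, 4.9]
finger_gap: 0.0645
gripper_force: 7.7
local mm [-14.   26.9] z 0.0785 ang-plate_y -1.5681 F local [ 0.4 14.4] 4.9 gap 0.0645 q7 0.2 t 46.4
```

```bash
python3 -m handwheel '{"slide":[[-0.6,2.0,0],[-0.6,2.0,3],[-0.6,2.0,7],[-0.6,2.0,10],[2,1.4,10],[5.5,0.6,10],[9.2,-0.3,10],[9.2,-0.3,10]],"twist":[0,0,0,0,0,0,0,0]}'
python3 where.py
python3 -m handwheel '{"slide":[[0,0,0],[0,0,0],[0,0,0],[0,0,-3],[0,0,-6],[0,0,-9],[0,0,-10],[0,0,-10]],"twist":[0,0,0,0,0,0,0,0]}' 0 30
python3 where.py
```

```text
clock: 47.2
ee_pos: [0.5895, 0.165, 0.1775]
orientation: [0.003, 0.592, 0.806, -0.001]
ft_force: [-1.2, -1.6, -0.8]
finger_gap: 0.0647
gripper_force: 0.0
local mm [ 74.9 -18.6] z 0.1775 ang-plate_y 1.5626 F local [-1.6 -1.2] -0.8 gap 0.0647 q7 0.2 t 47.2
clock: 48.0
ee_pos: [0.584, 0.171, 0.0777]
orientation: [-0.001, 0.589, 0.808, -0.001]
ft_force: [-0.0, 0.1, 0.9]
finger_gap: -0.0001
gripper_force: 0.0
local mm [ 71.5 -11.2] z 0.0777 ang-plate_y 1.5703 F local [0.  0.1] 0.9 gap -0.0001 q7 0.24 t 48.0
```

Push -x in small steps (expected contact near TCP x ≈ 59).

```bash
python3 -m handwheel '{"slide":[[-0.48,-0.15,0],[-0.95,-0.31,0],[-1.24,-0.4,0],[-1.43,-0.46,0],[-1.43,-0.46,0]],"twist":[0,0,0,0,0]}'
python3 where.py
python3 -m handwheel '{"slide":[[-0.19,-0.06,0],[-0.29,-0.09,0],[-0.29,-0.09,0]],"twist":[0,0,0]}'
python3 where.py
```

```text
clock: 48.5
ee_pos: [0.5748, 0.1672, 0.0809]
orientation: [0.003, 0.589, 0.808, 0.004]
ft_force: [5.0, 2.0, 3.9]
finger_gap: -0.0001
gripper_force: 2.7
local mm [ 61.5 -11.9] z 0.0809 ang-plate_y 1.5698 F local [5.4 0.4] 3.9 gap -0.0001 q7 0.24 t 48.5
clock: 48.8
ee_pos: [0.5738, 0.1669, 0.0815]
orientation: [0.005, 0.589, 0.808, 0.006]
ft_force: [7.5, 2.5, 3.7]
finger_gap: 0.0003
gripper_force: 3.4
local mm [ 60.5 -12. ] z 0.0815 ang-plate_y 1.5699 F local [7.9 0.1] 3.7 gap 0.0003 q7 0.24 t 48.8
```

```bash
python3 -m handwheel '{"slide":[[-0.19,-0.06,0],[-0.29,-0.09,0],[-0.29,-0.09,0]],"twist":[0,0,0]}'
python3 where.py
python3 -m handwheel '{"slide":[[-0.19,-0.06,0],[-0.29,-0.09,0],[-0.29,-0.09,0]],"twist":[0,0,0]}'
python3 where.py
```

```text
clock: 49.1
ee_pos: [0.5731, 0.1667, 0.0822]
orientation: [0.006, 0.589, 0.808, 0.008]
ft_force: [10.0, 3.6, 3.0]
finger_gap: 0.0002
gripper_force: 4.8
local mm [ 59.8 -12. ] z 0.0822 ang-plate_y 1.5701 F local [10.6  0.3] 3.0 gap 0.0002 q7 0.24 t 49.1
clock: 49.4
ee_pos: [0.573, 0.1665, 0.0832]
orientation: [0.009, 0.589, 0.808, 0.01]
ft_force: [13.2, 4.2, 3.2]
finger_gap: 0.0003
gripper_force: 6.4
local mm [ 59.6 -12. ] z 0.0832 ang-plate_y 1.5703 F local [13.9 -0. ] 3.2 gap 0.0003 q7 0.25 t 49.4
```

```bash
python3 -m handwheel '{"slide":[[1,0.32,0],[2.1,0.67,0],[2.1,0.67,0],[2.7,-1.2,0],[3.6,-4.1,0],[3.6,-4.1,0]],"twist":[0,0,0,0,0,0]}'
python3 -m handwheel '{"slide":[[-0.48,-0.15,0],[-0.95,-0.31,0],[-1.24,-0.4,0],[-1.52,-0.49,0],[-1.81,-0.58,0],[-1.81,-0.58,0]],"twist":[0,0,0,0,0,0]}'
python3 where.py
python3 -m handwheel '{"slide":[[-0.19,-0.06,0],[-0.29,-0.09,0],[-0.29,-0.09,0]],"twist":[0,0,0]}'
python3 where.py
```

```text
clock: 50.0
ee_pos: [0.5983, 0.1153, 0.0787]
orientation: [0.002, 0.593, 0.805, -0.002]
ft_force: [0.9, -0.3, 0.8]
finger_gap: -0.0001
gripper_force: 0.0
clock: 50.6
ee_pos: [0.5882, 0.1201, 0.0822]
orientation: [0.007, 0.588, 0.809, 0.008]
ft_force: [12.1, 2.4, 2.9]
finger_gap: 0.0002
gripper_force: 5.5
local mm [ 59.9 -60.9] z 0.0822 ang-plate_y -1.5692 F local [12.2 -1.4] 2.9 gap 0.0002 q7 0.32 t 50.6
clock: 50.9
ee_pos: [0.588, 0.1201, 0.0829]
orientation: [0.009, 0.588, 0.809, 0.01]
ft_force: [14.6, 4.3, 3.6]
finger_gap: -0.0
gripper_force: 10.6
local mm [ 59.7 -60.9] z 0.0829 ang-plate_y -1.5688 F local [15.2 -0.4] 3.6 gap -0.0 q7 0.32 t 50.9
```

```bash
python3 -m handwheel '{"slide":[[1,0.32,0],[2.1,0.67,0],[2.1,0.67,0],[2.7,-1.2,0],[3.6,-4.1,0],[3.6,-4.1,0]],"twist":[0,0,0,0,0,0]}'
python3 -m handwheel '{"slide":[[-0.48,-0.15,0],[-0.95,-0.31,0],[-1.24,-0.4,0],[-1.52,-0.49,0],[-1.81,-0.58,0],[-1.81,-0.58,0]],"twist":[0,0,0,0,0,0]}'
python3 where.py
python3 -m handwheel '{"slide":[[-0.19,-0.06,0],[-0.29,-0.09,0],[-0.29,-0.09,0]],"twist":[0,0,0]}'
python3 where.py
```

```text
clock: 51.5
ee_pos: [0.6124, 0.0688, 0.0783]
orientation: [0.001, 0.592, 0.806, -0.002]
ft_force: [-1.3, -1.0, 0.5]
finger_gap: -0.0001
gripper_force: 0.0
clock: 52.1
ee_pos: [0.6034, 0.0731, 0.0822]
orientation: [0.008, 0.588, 0.809, 0.008]
ft_force: [12.0, 2.1, 3.8]
finger_gap: 0.0001
gripper_force: 5.9
local mm [  60.  -110.3] z 0.0822 ang-plate_y -1.5682 F local [12.1 -1.6] 3.8 gap 0.0001 q7 0.39 t 52.1
clock: 52.4
ee_pos: [0.6033, 0.0729, 0.083]
orientation: [0.01, 0.588, 0.809, 0.01]
ft_force: [15.7, 4.8, 3.8]
finger_gap: 0.0002
gripper_force: 11.0
local mm [  59.8 -110.4] z 0.083 ang-plate_y -1.5677 F local [16.4 -0.2] 3.8 gap 0.0002 q7 0.4 t 52.4
```

```bash
python3 -m handwheel '{"slide":[[1,0.32,0],[2.1,0.67,0],[2.1,0.67,4],[2.1,0.67,8],[2.1,0.67,11],[0,5,11],[-2,9,11],[-2,9,11]],"twist":[0,0,0,0,0,0,0,0]}'
python3 - <<'E'
from h import *
P=np.load("plate.npy")
o=[];d=[]
for n in("top","scene"):
    c=camera(n); k=mark_of("clamp_knob",n); f=mark_of("clamp_face",n)
    print(n,[(round(m["p"],2),np.round(m["centre"],1)) for m in k],[(round(m["p"],2),np.round(toL(P,onz(c,m["centre"],.06))*1000,1)) for m in f])
    if k: a,b=ray(c,k[0]["centre"]); o.append(a); d.append(b/np.linalg.norm(b))
if len(o)==2:
    t=np.linalg.lstsq(np.c_[d[0],-d[1]],o[1]-o[0],rcond=None)[0]; a=o[0]+t[0]*d[0]; b=o[1]+t[1]*d[1]
    print("knob",a,b,toL(P,(a+b)/2)*1000)
E
python3 where.py
```

```text
clock: 53.2
ee_pos: [0.5657, 0.1696, 0.1875]
orientation: [-0.005, 0.583, 0.812, 0.001]
ft_force: [0.9, 0.1, 0.7]
finger_gap: 0.0001
gripper_force: 0.0
top [(0.73, array([273.8, 326.5]))] [(0.68, array([ -66.7, -138. ])), (0.64, array([-17.7, 110.3])), (0.59, array([164.2, 236.6]))]
scene [(0.96, array([210.9, 253.3]))] [(0.72, array([-13.9, 108.9])), (0.72, array([-62.5, 165.3]))]
knob [0.38735555 0.26220588 0.12787828] [0.38667759 0.26248663 0.12787833] [-88.04095561 136.1307389 ]
local mm [ 55.5 -21.2] z 0.1881 ang-plate_y 1.5675 F local [-1.  -0.8] -0.2 gap 0.0003 q7 0.2 t 53.5
```

```bash
python3 -m handwheel '{"slide":[[-2,1.5,0],[-5,3,0],[-8,5,0],[-11,7,0],[-14,9,0],[-17,10,0],[-18.4,10.6,0],[-18.4,10.6,0]],"twist":[0,0,0,0,0,0,0,0]}' 6.5
python3 -m handwheel '{"slide":[[0,0,0],[0,0,0]],"twist":[0,0]}'
python3 where.py
```

```text
clock: 54.3
ee_pos: [0.3868, 0.2643, 0.1883]
orientation: [-0.0, 0.589, 0.808, -0.0]
ft_force: [0.3, -0.4, 0.4]
finger_gap: 0.0648
gripper_force: 0.0
clock: 54.5
ee_pos: [0.3901, 0.2629, 0.1885]
orientation: [0.001, 0.591, 0.807, 0.0]
ft_force: [0.1, -0.9, 0.8]
finger_gap: 0.0647
gripper_force: 0.0
local mm [-84.9 135.7] z 0.1885 ang-plate_y 1.5662 F local [-0.1 -0.9] 0.8 gap 0.0647 q7 -0.14 t 54.5
```

```bash
python3 -m handwheel '{"slide":[[0,0,-3],[0,0,-5],[0,0,-6.6],[0,0,-7.1],[0,0,-7.1]],"twist":[0,0,0,0,0]}'
python3 -m handwheel '{"slide":[[0,0,0],[0,0,0],[0,0,0],[0,0,0],[0,0,0]],"twist":[0,0,0,0,0]}' 1.5 40
python3 where.py
python3 - <<'E'
from h import *
S=camera("scene"); cv2.imwrite("pics/g10.png",cv2.resize(S["img"][180:340,170:370,::-1],None,fx=3,fy=3,interpolation=3))
E
```

```text
clock: 55.0
ee_pos: [0.3889, 0.2631, 0.1168]
orientation: [0.0, 0.59, 0.807, -0.001]
ft_force: [0.4, 0.1, -0.2]
finger_gap: 0.0651
gripper_force: 0.0
clock: 55.5
ee_pos: [0.3893, 0.2644, 0.1183]
orientation: [0.001, 0.59, 0.808, 0.002]
ft_force: [1.2, -0.7, 5.8]
finger_gap: 0.0238
gripper_force: 39.3
local mm [-85.2 137.4] z 0.1183 ang-plate_y 1.5693 F local [ 0.9 -1. ] 5.8 gap 0.0238 q7 -0.08 t 55.5
```

View pics/g10.png

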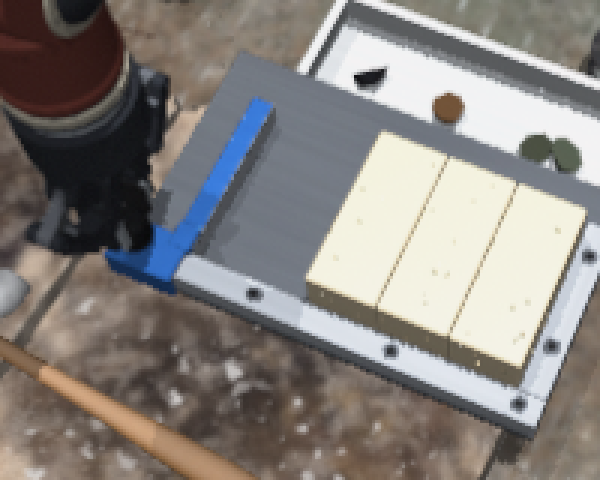

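```bash
python3 -m handwheel '{"slide":[[0.24,-0.76,0],[0.55,-1.71,0],[0.9,-2.8,0],[1.25,-3.9,0],[1.6,-5,0],[1.95,-6.09,0],[2.3,-7.14,0],[2.3,-7.14,0]],"twist":[0,0,0,0,0,0,0,0]}'
python3 where.py
python3 -m handwheel '{"slide":[[0.12,-0.38,0],[0.25,-0.76,0],[0.31,-0.95,0],[0.31,-0.95,0]],"twist":[0,0,0,0]}'
python3 where.py
```

```text
clock: 56.35
ee_pos: [0.4127, 0.1923, 0.1183]
orientation: [0.001, 0.59, 0.807, 0.002]
ft_force: [1.3, -1.6, 7.1]
finger_gap: 0.0239
gripper_force: 39.5
local mm [-85.1  61.6] z 0.1183 ang-plate_y 1.5681 F local [ 0.8 -1.9] 7.1 gap 0.0239 q7 0.07 t 56.35
clock: 56.75
ee_pos: [0.4151, 0.1848, 0.1183]
orientation: [0.0, 0.589, 0.808, 0.002]
ft_force: [0.8, 2.3, 7.2]
finger_gap: 0.0239
gripper_force: 39.5
local mm [-85.1  53.7] z 0.1183 ang-plate_y 1.5703 F local [1.5 1.9] 7.2 gap 0.0239 q7 0.09 t 56.75
```

```bash
python3 -m handwheel '{"slide":[[0.09,-0.29,0],[0.15,-0.48,0],[0.15,-0.48,0],[0.15,-0.48,0]],"twist":[0,0,0,0]}'
python3 where.py
python3 -m handwheel '{"slide":[[0.06,-0.19,0],[0.09,-0.29,0],[0.09,-0.29,0]],"twist":[0,0,0]}'
python3 where.py
python3 -m handwheel '{"slide":[[0.06,-0.19,0],[0.09,-0.29,0],[0.09,-0.29,0]],"twist":[0,0,0]}'
python3 where.py
```

```text
clock: 57.15
ee_pos: [0.4161, 0.1816, 0.1183]
orientation: [-0.001, 0.589, 0.808, 0.002]
ft_force: [-1.6, 5.3, 7.6]
finger_gap: 0.0241
gripper_force: 39.5
local mm [-85.1  50.3] z 0.1183 ang-plate_y -1.5702 F local [0.1 5.5] 7.6 gap 0.0241 q7 0.1 t 57.15
clock: 57.45
ee_pos: [0.4162, 0.1814, 0.1183]
orientation: [-0.002, 0.588, 0.809, 0.003]
ft_force: [-2.3, 9.7, 7.7]
finger_gap: 0.0238
gripper_force: 39.5
local mm [-85.1  50.1] z 0.1183 ang-plate_y -1.568 F local [0.8 9.9] 7.7 gap 0.0238 q7 0.1 t 57.45
clock: 57.75
ee_pos: [0.4162, 0.1813, 0.1183]
orientation: [-0.003, 0.587, 0.81, 0.004]
ft_force: [-4.0, 15.1, 5.5]
finger_gap: 0.0237
gripper_force: 39.4
local mm [-85.  50.] z 0.1183 ang-plate_y -1.5659 F local [ 0.8 15.6] 5.5 gap 0.0237 q7 0.11 t 57.75
```

```bash
python3 -m handwheel '{"slide":[[-0.12,0.38,0],[-0.15,0.48,0],[-0.15,0.48,0]],"twist":[0,0,0]}'
python3 where.py
python3 -m handwheel '{"slide":[[0,0,0],[0,0,0],[0,0,0],[0,0,0]],"twist":[0,0,0,0]}' 6.5
python3 -m handwheel '{"slide":[[0,0,2],[0,0,5],[0,0,8],[0,0,11],[-1,5,11],[-2,10,11],[-2,15,11],[-2,19,11]],"twist":[0,0,0,0,0,0,0,0]}'
python3 -m handwheel '{"slide":[[0,5,0],[0,10,0],[0,15,0],[0,15,0]],"twist":[0,0,0,0]}'
python3 - <<'E'
from h import *
P=np.load("plate.npy")
T=camera("top");S=camera("scene")
for n,c in(("top",T),("scene",S)):
    print(n,[(round(m["p"],2),np.round(toL(P,onz(c,m["centre"],.06))*1000,1)) for m in mark_of("clamp_face",n)],[(round(m["p"],2),np.round(onz(c,m["centre"],0),3)) for m in mark_of("scraper",n)])
a=cv2.resize(S["img"][190:330,260:400,::-1],(400,400),interpolation=3);b=cv2.resize(T["img"][190:330,290:430,::-1],(400,400),interpolation=3)
cv2.imwrite("pics/g11.png",np.hstack([a,b]))
save(T,"end_t.png")
E
```

```text
clock: 58.05
ee_pos: [0.4162, 0.1814, 0.1183]
orientation: [-0.001, 0.588, 0.809, 0.003]
ft_force: [-1.4, 6.5, 7.4]
finger_gap: 0.0236
gripper_force: 39.5
local mm [-85.1  50.2] z 0.1183 ang-plate_y -1.5688 F local [0.7 6.6] 7.4 gap 0.0236 q7 0.1 t 58.05
clock: 58.45
ee_pos: [0.4155, 0.1766, 0.117]
orientation: [-0.0, 0.59, 0.808, -0.001]
ft_force: [-0.8, 0.2, -0.5]
finger_gap: 0.0655
gripper_force: 0.0
clock: 59.25
ee_pos: [0.3948, 0.3698, 0.2272]
orientation: [-0.0, 0.589, 0.808, -0.0]
ft_force: [0.9, 0.1, 0.9]
finger_gap: 0.065
gripper_force: 0.0
clock: 59.65
ee_pos: [0.3915, 0.5251, 0.2248]
orientation: [-0.003, 0.585, 0.811, 0.0]
ft_force: [-1.0, -0.9, 0.6]
finger_gap: 0.0652
gripper_force: 0.0
top [(0.66, array([-16.5,  17.2]))] [(0.65, array([ 0.448, -0.113,  0.   ])), (0.54, array([0.54 , 0.044, 0.   ])), (0.17, array([0.51 , 0.144, 0.   ]))]
scene [(0.58, array([-13.4,  17.9]))] [(0.8, array([ 0.442, -0.106,  0.   ]))]
```

View pics/g11.png

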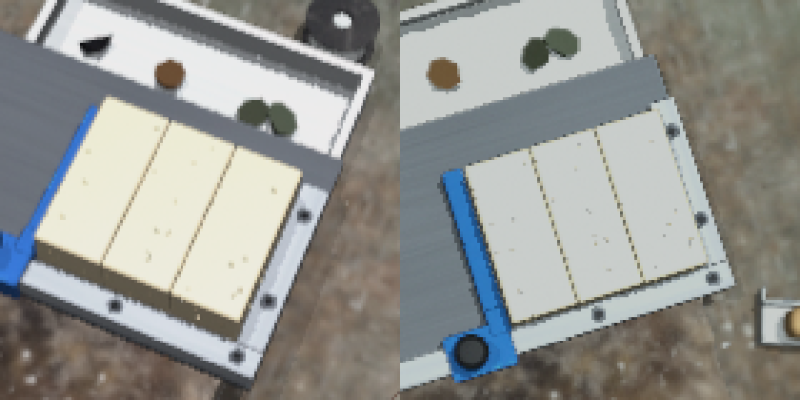

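```bash
python3 -c "
from cell import ticket
print(ticket.job_done())"
```

```text
the job is handed in; nothing more can be done
None
```

I handed the job in at about 60 s: the last pictures show all four chips in the tray, the scraper upright on the bench just off the plate's near right corner, three bars packed tight into the corner, and the clamp against the last bar. On the first wipe the blade jammed briefly at the plate's far edge; I backed it off about 7 mm, raised it 2 mm and finished the stroke.

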